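# Clear the game board with the table scraper

### The arm

A 6-joint arm with a two-finger parallel gripper is mounted at the origin on the work surface. World frame = base frame: x ahead of the robot, y to its left, z up, the work surface at z = 0. Lengths are in m, angles in rad, forces in N, time in s.
With the tool pointing down it reaches from about 0.375 to 0.9 m from the base axis. Payload 3.1 kg.
Tool frame: the origin (TCP) lies at the very end of the fingers, on their centre line; the grasp point (between the pads) lies 19 mm behind it; z points along the fingers, y is the direction in which the jaws open and shut (so a half turn about z gives the same grasp; the last joint's range is limited). The gripper opens to 87 mm and grips with 3 to 60 N. Pads are 19 mm wide; open, the fingers measure 117 mm over their backs; the gripper's body (75 mm by 190 mm) begins 51 mm behind the grasp point.
Start: joints at [-1.395, 0.527, 1.433, -0, 1.181, -0.178], TCP at [0.217, -0.586, 0.197] pointing down, gripper open.
Joint ranges: [-3.08, 3.08], [-0.75, 2.2], [0.22, 2.44], [-1.43, 4.57], [0, 2.65], [-2.85, 2.85]. Speed limits (rad/s): [2.79, 2.79, 3.14, 3.14, 3.14, 3.14].

### API

Orientations are given as a unit quaternion [x, y, z, w].
In Python, from rig import robot, optics gives the robot as it stands.
- The arm moves only by the shell command python3 -m inch 'ROWS' [FORCE]. ROWS is JSON, a list of rows, each an object of numbers: "ax", "ay", "az": the turn, a rotation vector about the tool's x, y, z in rad; "dx", "dy", "dz": the shift along the tool's x, y, z in mm; "gripper": the opening in per cent of the stroke, from 0 (shut) to 100 (fully open). In form: [{"ax": .., "ay": .., "az": .., "dx": .., "dy": .., "dz": .., "gripper": ..}, ...]. A call has 1 to 8 rows; each row shifts and turns the commanded pose from where the row before left it, along the tool's axes as they then stand; what a row does not reach is not made up. A row lasts 1/10 s, in which the tool goes at most 50 mm and 8.59 degrees, less where a joint would pass 70% of its speed; a pose out of reach is approached as far as the arm can. A call with a gripper value outside its range is refused whole. The fingers move at their own pace and stop on an object; FORCE is the grip in N (left out, the last holds). Time passes only in rows, so rows that do not move let the fingers close. It gives the time, the measured TCP pose, the force and the opening at its end, in the units of the state.
- robot.get_obs(): the state, without advancing time (a new reading comes with each control period).
- optics.camera(name): name is "scene" or "top" or "wrist"; returns a dict with "img" (400x640x3 uint8, red, green, blue), "depth" (400x640 float32, m along the optical axis (not along the pixel's ray), 0 where there is no reading), "camera_matrix" (3x3 intrinsics, pixels), "position" and "attitude" of the camera in the world. Camera axes: x right, y up, looking along -z (the intrinsics and any distortion apply to the point x, -y, -z); pixel columns grow to the right and rows downward; lengths in m; the calibration is good to about 2 mm. A picture is of the moment at which its call begins.
- robot.hand_in(): hands the job in, once; it reports no verdict.
The state is a dict: "time": time; "q": joint angles; "joint_velocities": joint speeds; "joint_torque": joint torques, N m; "position": TCP position; "tool_rot": TCP orientation; "ft_force": force on the tool from outside, world axes, zero at the start; "moment": the same for the moment, N m; "grip_width": finger opening in m.
Only numpy, scipy, OpenCV 4.12 (cv2) and the standard library are available. Lean on these libraries where they do the work, as an engineer would, in place of code of your own. Each camera call takes 0.05 s, during which the arm holds its last target.

### The job

Take the wooden scraper by its handle and wipe all five counters off the game board: push them along under the riser and off the board's end there, into the upturned box lid beyond. Then stand the scraper back on its cork mat and let go. Do not touch the counters with the fingers, do not bump the riser with the hand, and leave the other things where they are.

Things in the scene. Friction and masses are not known exactly. Their poses are not given: they have to be found in the camera images.
- board: the game board: a fixed flat block 250 mm (x) by 210 mm (y), white playing surface 65 mm above the table. Origin: centre of its underside, on the table; +x points along it to the riser end, roughly to the robot's left. Black rims along the two long sides (y = +-95 to +-105 mm) stand 8 mm above the surface; both ends (x = +-125 mm) are open, without rims. A riser stands over the +x end
- riser_edge (a point): middle of the front lower edge of the white desk riser fixed astride the board; at x = 43, y = 0, z = 180 mm in the board's frame and axes (115 mm above the playing surface). Its 12 mm shelf runs from here 90 mm towards the board's +x and carries a blue game box 45 mm high, flush with the front (top 237 mm above the table). Side panels stand outside the board at y = +-121 to +-135 mm
- board_end_edge (a point): middle of the board's open edge at the riser end (x = +125 mm), on the playing surface, 65 mm above the table; axes as the board's
- box_lid: upturned black game-box lid with a pale floor, used as a catch tray, open on top: 124 mm (x) by 204 mm (y), 18 mm high, walls and floor 4 mm; fixed on the table, close against the board's riser end (1 mm gap). Origin: centre of its underside; axes parallel to the board's
- scraper: loose wooden hand scraper, 0.16 to 0.29 kg, standing on the cork mat. Foot: 60 mm (x) by 150 mm (y, wiping width) by 28 mm high. Origin: centre of the foot's underside; +x is the wiping direction (upright front face at x = +30 mm), z up. A straight handle, 24 by 30 mm (30 along y), starts in the foot at x = 5, z = 14 mm and leans back towards -x, 40 degrees from vertical, 130 mm long
- scraper_grip (a point): point on the handle's centre line 100 mm along it from its start, at x = -59.3, y = 0, z = 90.6 mm in the scraper's frame (30 mm before the handle's end); axes as the scraper's. The two flat sides to grip here are 30 mm apart along y
- mat: cork mat 110 mm (x) by 180 mm (y), 4 mm thick, fixed on the table to the right of the board as the robot sees it; the scraper stands near its middle at the start. Origin: centre of its underside, on the table; z up
- counter0: one of five equal loose wooden counters lying flat on the board, a disc 44 mm across and 11 mm thick, 20 g. Origin: centre of its underside
- counter1: one of five equal loose wooden counters lying flat on the board, a disc 44 mm across and 11 mm thick, 20 g. Origin: centre of its underside
- counter2: one of five equal loose wooden counters lying flat on the board, a disc 44 mm across and 11 mm thick, 20 g. Origin: centre of its underside
- counter3: one of five equal loose wooden counters lying flat on the board, a disc 44 mm across and 11 mm thick, 20 g. Origin: centre of its underside
- counter4: one of five equal loose wooden counters lying flat on the board, a disc 44 mm across and 11 mm thick, 20 g. Origin: centre of its underside
- mug: bystander, loose, leave alone: white mug 80 mm across, 95 mm high. Origin: centre of its underside
- timer: bystander, loose, leave alone: clear sand timer 52 mm across, 100 mm high. Origin: centre of its underside
- deck: bystander, loose, leave alone: grey card box 90 x 65 x 30 mm lying on the rule booklet. Origin: centre of its underside
- die: bystander, loose, leave alone: white 30 mm die on the rule booklet. Origin: centre of its underside
- tin: bystander, loose, leave alone: aluminium can 68 mm across, 70 mm high. Origin: centre of its underside
- pawn: bystander, loose, leave alone: dark wooden pawn 40 mm across, 75 mm high. Origin: centre of its underside
There are look-alikes about, which are no part of the job. Leave any blue look-alike of the counter3 alone.

How it is judged:
On the way, in this order (a step that is already met when the one before it is completed fails the run):
1. the scraper stands on or just above the board's playing surface (z of scraper in the frame of board between 0.06 and 0.075 m and x of scraper in the frame of board between -0.16 and 0.13 m and y of scraper in the frame of board between -0.1 and 0.1 m), for 0.1 s.
2. all five counters are in the box lid (x of counter0 in the frame of box_lid between -0.062 and 0.062 m and y of counter0 in the frame of box_lid between -0.102 and 0.102 m and z of each of counter0, counter1, counter2, counter3, counter4 in the frame of box_lid below 0.06 m and x of counter1 in the frame of box_lid between -0.062 and 0.062 m and y of counter1 in the frame of box_lid between -0.102 and 0.102 m and x of counter2 in the frame of box_lid between -0.062 and 0.062 m and y of counter2 in the frame of box_lid between -0.102 and 0.102 m and x of counter3 in the frame of box_lid between -0.062 and 0.062 m and y of counter3 in the frame of box_lid between -0.102 and 0.102 m and x of counter4 in the frame of box_lid between -0.062 and 0.062 m and y of counter4 in the frame of box_lid between -0.102 and 0.102 m), for 0.2 s.
At the end, for the whole second after the job is handed in: All five counters lie inside the upturned box lid, and the scraper stands upright (within 3 degrees) and still on the cork mat, its origin within 40 mm of the mat's middle, released (all of step 2 and horizontal distance between scraper and mat below 0.04 m and z of scraper in the frame of mat below 0.008 m and angle between scraper's own z axis and vertical below 0.06 rad and linear speed of scraper below 0.02 m/s); the robot touches nothing.
It fails at once if the fingers touch a counter (over 1 N) (contact force between the fingers and counter0 above 1 N or contact force between the fingers and counter1 above 1 N or contact force between the fingers and counter2 above 1 N or contact force between the fingers and counter3 above 1 N or contact force between the fingers and counter4 above 1 N).
It fails at once if the arm or hand strikes the board or its riser (over 10 N) (contact force between any of the arm, the fingers and board above 10 N).
It fails at once if a bystander is moved more than 30 mm (distance of any of mug, timer, deck, die, tin, pawn from where it was at the start of the episode above 0.03 m).
It also fails if it takes over 48 s, if anything falls off the work surface, if the arm or the gripper's body presses on something with over 40 N, if the wrist force passes 120 N, or if a joint passes its speed limit or range.

## Working session

There is one attempt and no reset: what is moved stays moved. The work goes in short steps, Python scripts to look and compute and a shell command to move; the robot and the scene stay as the last step left them, time stands still between calls to the robot, and variables do not carry over. Pictures are saved under pics/ and viewed, and the job is handed in when it is done.

```bash
ls; mkdir -p pics; python3 - <<'E'
from rig import robot, optics
import cv2, numpy as np
print(robot.get_obs())
for n in ["scene","top","wrist"]:
    c=optics.camera(n)
    cv2.imwrite(f"pics/{n}0.png",c["img"][:,:,::-1])
    np.savez(f"pics/{n}0.npz",**c)
    print(n,c["camera_matrix"],c["position"],c["attitude"],[k for k in c])
E
```

```text
pics
{'time': 0.0, 'q': array([-1.39449359e+00,  5.28470694e-01,  1.43391273e+00,  4.72157037e-05,
        1.18138160e+00, -1.78482130e-01]), 'joint_velocities': array([ 0.00245664,  0.00025169,  0.00027169, -0.00059063, -0.00033498,
        0.0011094 ]), 'joint_torque': array([-1.20392549e-03, -4.40050864e+01, -1.76591563e+01,  6.32253173e-02,
        5.84886339e-02, -1.75032460e-04]), 'position': array([ 0.21702939, -0.58526848,  0.1958656 ]), 'tool_rot': array([ 9.84308184e-01,  1.76454581e-01,  2.30142155e-05, -1.08616044e-03]), 'ft_force': array([ 0.61356334, -0.22161688,  0.27605724]), 'moment': array([-0.03287133, -0.00259485, -0.02274603]), 'grip_width': 0.08706407902633731}
scene [[380.04184329   0.         316.52947692]
 [  0.         380.04184329 198.75374198]
 [  0.           0.           1.        ]] [1.01820698 0.24548401 0.96868562] [0.13759151 0.23199786 0.81510625 0.51268643] ['img', 'depth', 'camera_matrix', 'position', 'attitude']
top [[438.984825     0.         313.78829165]
 [  0.         438.984825   198.88495846]
 [  0.           0.           1.        ]] [0.2782489  0.01518924 1.39624797] [ 0.08129239 -0.08239544 -0.70208132  0.70262675] ['img', 'depth', 'camera_matrix', 'position', 'attitude']
wrist [[296.851433     0.         319.05696246]
 [  0.         296.851433   203.29600494]
 [  0.           0.           1.        ]] [ 0.29605642 -0.55547651  0.38413085] [-0.12705609  0.08919665 -0.56420151  0.81091144] ['img', 'depth', 'camera_matrix', 'position', 'attitude']
```

View pics/scene0.png

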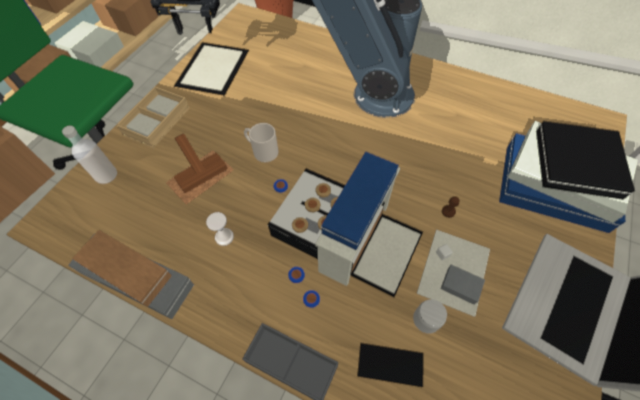

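View pics/top0.png

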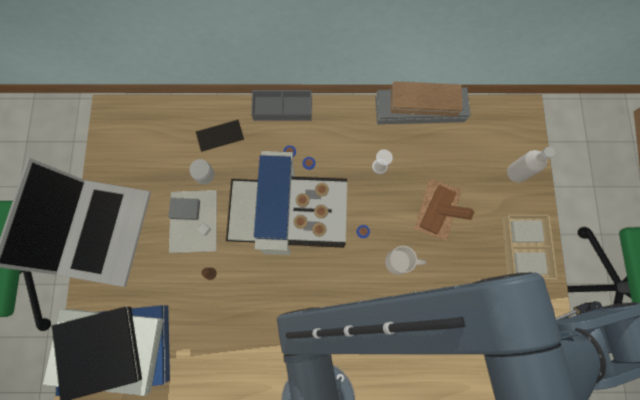

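View pics/wrist0.png

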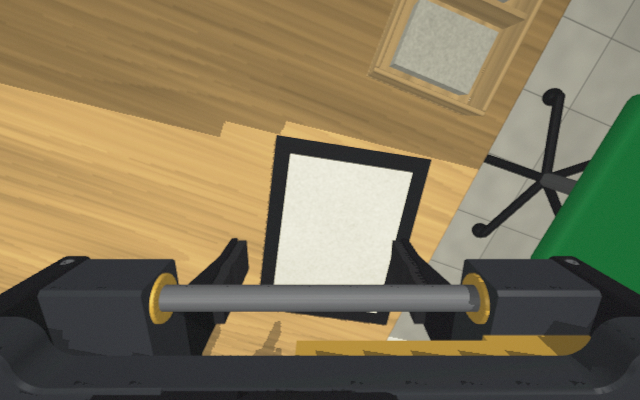

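```bash
cat > h.py <<'E'
import numpy as np, cv2
from scipy.spatial.transform import Rotation as R
def load(n): return dict(np.load(f"pics/{n}.npz"))
def cloud(c):
    K=c["camera_matrix"]; d=c["depth"]; h,w=d.shape
    u,v=np.meshgrid(np.arange(w),np.arange(h))
    x=(u-K[0,2])/K[0,0]*d; y=(v-K[1,2])/K[1,1]*d
    p=np.stack([x,-y,-d],-1)
    return p@R.from_quat(c["attitude"]).as_matrix().T+c["position"]
E
python3 - <<'E'
from h import *
c=load("top0");P=cloud(c)
cv2.imwrite("pics/crop_top.png",cv2.resize(c["img"][140:270,170:490,::-1],None,fx=2.5,fy=2.5,interpolation=cv2.INTER_CUBIC))
for n,(u,v) in dict(table=(370,300),lid=(242,212),box=(272,200),board=(337,190),b2=(312,240),mat=(425,195),foot=(435,212),handle=(465,213),c1=(321,189),c2=(303,201),c3=(321,211),c4=(301,221),c5=(319,229),bl1=(309,163),bl2=(363,231)).items():
    print(n,P[v,u].round(4),c["img"][v,u])
c=load("scene0");Q=cloud(c)
cv2.imwrite("pics/crop_scene.png",cv2.resize(c["img"][110:310,150:450,::-1],None,fx=2.6,fy=2.6,interpolation=cv2.INTER_CUBIC))
for n,(u,v) in dict(table=(350,330),lid=(390,255),box=(362,195),foot=(195,178),h=(188,150),c1=(323,188),c2=(312,204),c3=(299,224)).items():
    print(n,Q[v,u].round(4),c["img"][v,u])
E
```

```text
table [ 0.2829 -0.0883  0.5781] [81 84 86]
lid [5.641e-01 2.459e-01 2.000e-04] [156 155 144]
box [0.5491 0.1268 0.2364] [50 70 97]
board [ 0.6217 -0.0595  0.0639] [164 163 156]
b2 [0.4632 0.0186 0.0708] [122 122 115]
mat [ 0.6198 -0.3494  0.0071] [147 116  87]
foot [ 0.5585 -0.3718  0.0306] [112  79  55]
handle [ 0.5382 -0.4371  0.1149] [107  74  50]
c1 [ 0.6214 -0.0092  0.0773] [113  82  59]
c2 [0.5825 0.0464 0.0801] [113  81  59]
c3 [ 0.5522 -0.009   0.075 ] [114  82  58]
c4 [0.52   0.0521 0.0803] [116  83  60]
c5 [ 0.4957 -0.0027  0.0784] [111  80  57]
bl1 [0.727  0.029  0.0124] [110  79  56]
bl2 [ 0.5005 -0.1438  0.0109] [113  80  56]
table [ 7.990e-01  2.162e-01 -6.000e-04] [133 109  72]
lid [0.573  0.2363 0.0068] [157 154 139]
box [0.57   0.1312 0.238 ] [30 55 86]
foot [ 0.6023 -0.3757  0.0317] [107  67  41]
h [ 0.5545 -0.4142  0.0905] [118  76  47]
c1 [ 0.4957 -0.0014  0.0755] [104  66  41]
c2 [ 0.5555 -0.0062  0.0756] [102  65  40]
c3 [ 0.6267 -0.0093  0.0786] [105  67  42]
```

View pics/crop_top.png

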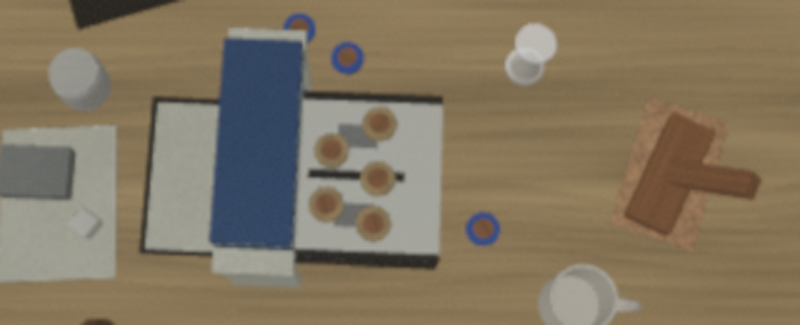

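View pics/crop_scene.png

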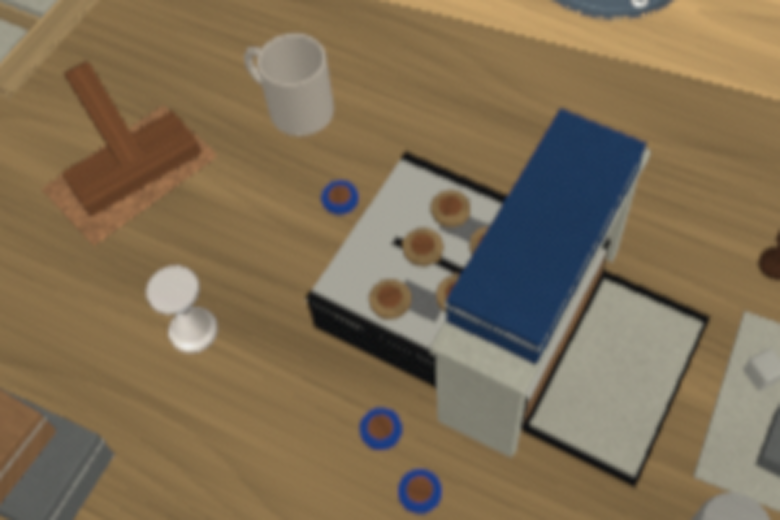

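```bash
cat > m.py <<'E'
from h import *
def fit(n,P,m,ext=None):
    p=P[m].astype(np.float32); r=cv2.minAreaRect(p[:,:2].copy()*1000)
    print(n,m.sum(),"c",np.round(r[0],1),"size",np.round(r[1],1),"ang",round(r[2],2),"z",np.median(p[:,2]).round(4))
def run(name,which):
    c=load(name);P=cloud(c);I=c["img"].astype(int);v,u=np.mgrid[:400,:640]
    X,Y,Z=P[...,0],P[...,1],P[...,2]
    ok=c["depth"]>0
    blue=(I[...,2]>I[...,0]+25)
    hsv=cv2.cvtColor(c["img"],cv2.COLOR_RGB2HSV)
    fit("box",P,ok&blue&(Z>.225)&(Z<.25))
    er=lambda m:cv2.morphologyEx(m.astype(np.uint8),cv2.MORPH_OPEN,np.ones((3,3)))>0
    reg=(X>.4)&(X<.72)&(Y>-.15)&(Y<.2)
    fit("board",P,er(ok&reg&(Z>.055)&(Z<.085)))
    lid=ok&(X>.42)&(X<.7)&(Y>.165)&(Y<.33)&(Z<.03)&(I.max(-1)<70)
    fit("liddark",P,lid)
    s=(X>.4)&(X<.72)&(Y<-.25)&(Y>-.52)&ok
    fit("foot",P,er(s&(Z>.026)&(Z<.037)))
    h=s&(Z>.05)
    fit("handle",P,h)
    q=P[h]; a=np.polyfit(q[:,2],q[:,:2],1); print(" handle dir dxy/dz",a[0].round(3), "at z.095",(a[0]*.0946+a[1]).round(4), "ang",np.degrees(np.arctan2(*-a[0][::-1])).round(2),"zmax",q[:,2].max())
    # mat : low saturation diff
    g=P[ok&(abs(Z)<.02)&(X>.3)&(X<.8)]
    cs=[]
    cm=ok&reg&(Z>.068)&(Z<.085)&(I[...,0]>I[...,2]+25)
    nn,lab,st,ce=cv2.connectedComponentsWithStats(cm.astype(np.uint8))
    for i in range(1,nn):
        if st[i,4]>25: print(" counter",ce[i].round(),st[i,4],np.median(P[lab==i],0).round(4))
if __name__=="__main__":
    run("top0","top"); print(); run("scene0","scene")
E
python3 m.py
```

```text
box 2558 c [562.2 125.9] size [ 85.7 228.7] ang 87.76 z 0.2375
board 3781 c [558.6   2.3] size [175.4 211.5] ang 87.61 z 0.0672
liddark 79 c [569.1 247.4] size [ 81.8 202.4] ang 86.5 z 0.0156
foot 566 c [ 570.8 -381.6] size [ 60.1 149.7] ang 62.71 z 0.032
handle 456 c [ 492.5 -358. ] size [ 81.6 230.5] ang 41.24 z 0.0896
 handle dir dxy/dz [ 0.314 -1.367] at z.095 [ 0.5199 -0.3956] ang 102.94 zmax 0.12793449424987968
 counter [321. 189.] 141 [ 0.6212 -0.0092  0.0769]
 counter [302. 200.] 141 [0.5867 0.0496 0.0761]
 counter [321. 211.] 148 [ 0.5517 -0.0074  0.0758]
 counter [300. 221.] 142 [0.5204 0.0553 0.0769]
 counter [319. 229.] 153 [ 0.496  -0.0026  0.0766]

box 3331 c [565.3 128.2] size [ 88.4 230.1] ang 87.22 z 0.2369
board 3418 c [563.5  41.4] size [255.4 266.8] ang 87.45 z 0.066
liddark 372 c [571.2 227.6] size [122.  205.2] ang 87.69 z 0.0155
foot 724 c [ 570.5 -381.8] size [ 63.2 150.1] ang 62.76 z 0.0314
handle 482 c [ 487.8 -357.3] size [ 80.6 228.5] ang 42.2 z 0.0849
 handle dir dxy/dz [ 0.371 -1.315] at z.095 [ 0.525  -0.3976] ang 105.77 zmax 0.12828423189289018
 counter [322. 175.] 40 [ 0.4552 -0.0258  0.0726]
 counter [323. 189.] 175 [5.005e-01 4.000e-04 7.570e-02]
 counter [312. 204.] 186 [ 0.5561 -0.0052  0.0756]
 counter [333. 201.] 31 [0.5201 0.0417 0.0764]
 counter [321. 221.] 52 [0.5918 0.0376 0.0758]
 counter [300. 224.] 203 [ 0.6258 -0.0082  0.0758]
```

```bash
python3 - <<'E'
from h import *
for n in ["top0","scene0"]:
    c=load(n);P=cloud(c);I=c["img"].astype(int)
    X,Y,Z=P[...,0],P[...,1],P[...,2]
    s=(X>.46)&(X<.66)&(Y<-.29)&(Y>-.52)&(c["depth"]>0)
    foot=cv2.morphologyEx((s&(Z>.024)&(Z<.040)).astype(np.uint8),cv2.MORPH_OPEN,np.ones((3,3)))>0
    hd=s&(Z>.045)&(Z<.135)&(X>.5)
    q=P[foot]; r=cv2.minAreaRect((q[:,:2]*1000).astype(np.float32)); print(n,"foot",r)
    print(" foot ext",np.round(cv2.boxPoints(r),0).tolist())
    q=P[hd]; print(" handle",hd.sum(),q.min(0).round(3),q.max(0).round(3))
    w,V=np.linalg.eigh(np.cov(q.T)); print(" pca",np.sqrt(w).round(4),V[:,2].round(3),"mean",q.mean(0).round(4), "yaw",np.degrees(np.arctan2(V[1,2],V[0,2])))
    for z in (.05,.07,.09,.11,.12):
        k=q[abs(q[:,2]-z)<.006]; print("  z",z,len(k),k.mean(0).round(4))
    # mat by color
    m=s&(Z<.012)&(I[...,0]-I[...,2]>45)&(I[...,0]>125)
    v,u=np.where(s&(Z<.02)); print(I[v[::400],u[::400]].tolist())
    u0,v0=(400,160) if n=="top0" else (150,120)
    cv2.imwrite(f"pics/sc_{n}.png",cv2.resize(c["img"][v0:v0+90,u0:u0+100,::-1],None,fx=6,fy=6,interpolation=cv2.INTER_CUBIC))
E
```

```text
top0 foot ((570.9664306640625, -382.1183776855469), (60.4387321472168, 151.33946228027344), 63.158546447753906)
 foot ext [[490.0, -375.0], [625.0, -443.0], [652.0, -389.0], [517.0, -321.0]]
 handle 364 [ 0.521 -0.463  0.045] [ 0.58  -0.377  0.128]
 pca [0.0055 0.0097 0.0324] [-0.299 -0.617  0.728] mean [ 0.549  -0.4197  0.0893] yaw -115.88648311854493
  z 0.05 45 [ 0.5627 -0.3894  0.0509]
  z 0.07 42 [ 0.5578 -0.4043  0.0695]
  z 0.09 49 [ 0.5487 -0.4199  0.0897]
  z 0.11 69 [ 0.541  -0.4393  0.1109]
  z 0.12 70 [ 0.5384 -0.4453  0.1192]
[[132, 115, 83], [144, 112, 82], [141, 118, 86], [133, 115, 83], [142, 122, 89], [137, 118, 85], [134, 115, 83], [126, 108, 77]]
scene0 foot ((570.5447387695312, -381.8096008300781), (63.16875076293945, 150.08816528320312), 62.76020431518555)
 foot ext [[489.0, -376.0], [623.0, -444.0], [652.0, -388.0], [518.0, -319.0]]
 handle 395 [ 0.52  -0.463  0.045] [ 0.582 -0.375  0.128]
 pca [0.0039 0.0089 0.0306] [-0.297 -0.591  0.75 ] mean [ 0.5538 -0.4168  0.0855] yaw -116.69507924903975
  z 0.05 56 [ 0.5671 -0.39    0.0508]
  z 0.07 51 [ 0.5596 -0.4044  0.0699]
  z 0.09 55 [ 0.5516 -0.4199  0.0902]
  z 0.11 67 [ 0.5427 -0.4357  0.1102]
  z 0.12 52 [ 0.5409 -0.4419  0.1192]
[[121, 97, 64], [130, 105, 70], [127, 104, 69], [151, 109, 75], [138, 113, 75], [126, 103, 68], [146, 113, 76]]
```

View pics/sc_top0.png

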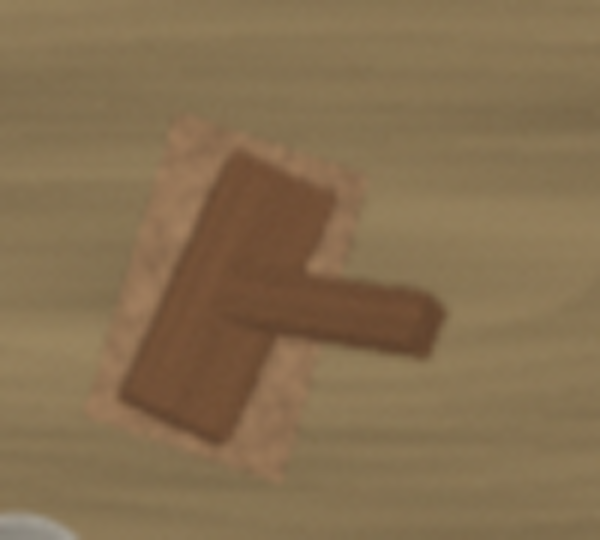

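View pics/sc_scene0.png

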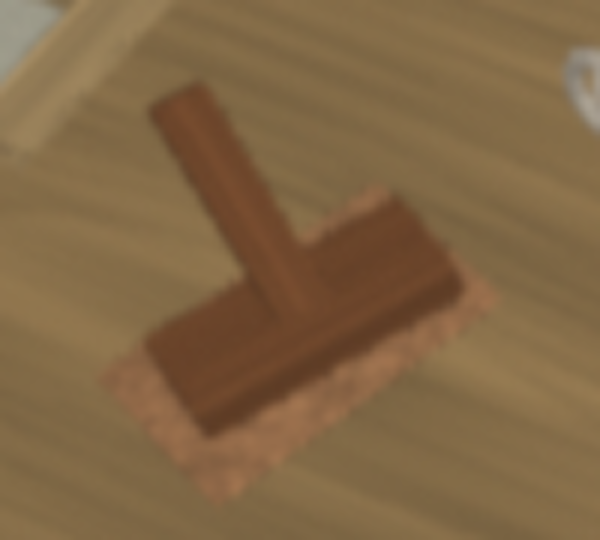

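```bash
python3 - <<'E'
from h import *
def ray(c,u,v,z):
    K=c["camera_matrix"]; d=R.from_quat(c["attitude"]).apply([(u-K[0,2])/K[0,0],-(v-K[1,2])/K[1,1],-1]); t=(z-c["position"][2])/d[2]; return (c["position"]+t*d)[:2]
T=load("top0");S=load("scene0")
def rep(n,c,pts,z):
    q=np.array([ray(c,*p,z) for p in pts])*1000; print(n,"mean",q.mean(0).round(1),q.round(0).tolist()); return q
f=lambda pts,s,o:[(p[0]/s+o[0],p[1]/s+o[1]) for p in pts]
q=rep("mat top",T,f([(182,116),(367,175),(278,478),(90,415)],6,(400,160)),.004)
for i in range(4):
    d=q[(i+1)%4]-q[i]; print(np.linalg.norm(d).round(1),np.degrees(np.arctan2(d[1],d[0])).round(1))
q=rep("mat scene",S,f([(102,380),(220,502),(497,293),(378,183)],6,(150,120)),.004)
for i in range(4):
    d=q[(i+1)%4]-q[i]; print(np.linalg.norm(d).round(1),np.degrees(np.arctan2(d[1],d[0])).round(1))
# board -x corners (rim outer top), scene crop /2.6 +(150,110), z=.073
rep("board -x corners scene",S,f([(404,154),(308,296)],2.6,(150,110)),.070)
rep("board -x corners top",T,f([(442,97),(440,255)],2.5,(170,140)),.073)
rep("lid corners scene",S,f([(605,273),(710,318),(636,484),(524,428)],2.6,(150,110)),.018)
rep("lid +x corners top",T,f([(155,97),(141,252)],2.5,(170,140)),.018)
rep("box scene front",S,f([(562,108),(450,302)],2.6,(150,110)),.237)
rep("box top front",T,f([(304,40),(293,248)],2.5,(170,140)),.237)
E
```

```text
mat top mean [ 573.9 -390.6] [[674.0, -371.0], [640.0, -470.0], [474.0, -410.0], [508.0, -312.0]]
104.6 -108.6
177.0 160.1
103.9 71.0
176.3 -19.6
mat scene mean [ 576.6 -383.5] [[643.0, -460.0], [677.0, -362.0], [510.0, -307.0], [476.0, -404.0]]
103.6 71.1
175.7 161.5
103.5 -109.4
176.7 -18.5
board -x corners scene mean [556.6 -81.2] [[456.0, -77.0], [658.0, -85.0]]
board -x corners top mean [556.2 -87.3] [[656.0, -90.0], [457.0, -84.0]]
lid corners scene mean [574.6 230.4] [[472.0, 175.0], [475.0, 295.0], [678.0, 286.0], [673.0, 165.0]]
lid +x corners top mean [569.3 284.2] [[671.0, 280.0], [468.0, 289.0]]
box scene front mean [564.2  89.1] [[450.0, 93.0], [679.0, 85.0]]
box top front mean [558.3  79.6] [[674.0, 75.0], [442.0, 84.0]]
```

```bash
cat >> h.py <<'E'
def zrot(yaw,t):
    # tool orientation: x_t=forward-up, z_t forward/down tilt t deg; yaw deg = scraper yaw
    c,s=np.cos(np.radians(yaw)),np.sin(np.radians(yaw)); t=np.radians(t)
    xs=np.array([c,s,0]);k=np.array([0,0,1.])
    x=np.cos(t)*xs+np.sin(t)*k; z=np.sin(t)*xs-np.cos(t)*k
    return R.from_matrix(np.stack([x,np.cross(z,x),z],1))
def plan(p0,r0,p1,r1,N):
    rel=r0.inv()*r1; w=rel.as_rotvec()/N
    A=sum(R.from_rotvec(w*i).as_matrix() for i in range(N))
    d=np.linalg.solve(A,r0.inv().apply(np.array(p1)-p0))
    return w,d*1000
def sim(p,r,rows):
    out=[]
    for n,d,w in rows:
        for _ in range(n):
            p=p+r.apply(np.array(d)/1000.); r=r*R.from_rotvec(w); out.append(p)
    return np.array(out),r
def tcp(origin,yaw,t):
    # scraper origin (underside) -> TCP pose for grasp at grip
    c,s=np.cos(np.radians(yaw)),np.sin(np.radians(yaw))
    g=np.array(origin)+np.array([-.0593*c,-.0593*s,.0906])
    r=zrot(yaw,t); return g+.019*r.as_matrix()[:,2],r
def show(p1,r1,N,obs=None):
    if obs is None:
        from rig import robot; obs=robot.get_obs()
    p0=obs["position"];r0=R.from_quat(obs["tool_rot"])
    w,d=plan(p0,r0,p1,r1,N); print("N",N,"w",w.round(4),"d",d.round(2),"| norm deg",np.degrees(np.linalg.norm(w)).round(2),np.linalg.norm(d).round(1))
    print(sim(p0,r0,[(N,d,w)])[0].round(3).tolist())
def st():
    from rig import robot; o=robot.get_obs()
    print("t",round(o["time"],2),"p",o["position"].round(4),"q",o["q"].round(3),"F",o["ft_force"].round(2),"M",o["moment"].round(2),"gw",round(o["grip_width"],4)); return o
E
python3 - <<'E'
from h import *
o=st()
p,r=tcp([.5705,-.382,.004],63.3,55); z=r.as_matrix()[:,2]; print(p,z)
show([.5,-.5,.2],zrot(63.3,0),7)
show([.5,-.52,.2],zrot(63.3,25),8)
show(p-.1*z,r,14)
E
```

```text
t 0.15 p [ 0.217  -0.5855  0.1961] q [-1.395  0.528  1.434  0.     1.181 -0.179] F [ 0.8  -0.01  0.42] M [-0.02 -0.05  0.03] gw 0.0872
[ 0.55084853 -0.42107259  0.08370205] [ 0.36806058  0.731807   -0.57357644]
N 7 w [-2.000e-04 -1.000e-04 -1.071e-01] d [40.08 16.14 -0.56] | norm deg 6.14 43.2
[[0.26, -0.587, 0.197], [0.303, -0.583, 0.197], [0.346, -0.575, 0.198], [0.387, -0.563, 0.198], [0.427, -0.546, 0.199], [0.465, -0.525, 0.199], [0.5, -0.5, 0.2]]
N 8 w [ 0.0203  0.0518 -0.0923] d [33.18 16.28  5.45] | norm deg 6.17 37.4
[[0.254, -0.589, 0.191], [0.291, -0.589, 0.187], [0.328, -0.586, 0.184], [0.365, -0.579, 0.184], [0.401, -0.569, 0.185], [0.435, -0.555, 0.188], [0.469, -0.539, 0.193], [0.5, -0.52, 0.2]]
N 14 w [ 0.0256  0.0652 -0.0494] d [18.04  9.36 12.5 ] | norm deg 4.91 23.9
[[0.237, -0.588, 0.184], [0.258, -0.589, 0.172], [0.28, -0.588, 0.162], [0.301, -0.586, 0.152], [0.324, -0.582, 0.145], [0.346, -0.577, 0.138], [0.368, -0.571, 0.133], [0.391, -0.563, 0.129], [0.413, -0.554, 0.127], [0.434, -0.544, 0.127], [0.455, -0.533, 0.128], [0.476, -0.521, 0.131], [0.495, -0.508, 0.135], [0.514, -0.494, 0.141]]
```

What could be mistaken for the targets, in top-picture pixels:
- **Scraper:** the brown T at (440,210) is the only one with a handle. The brown slab at (427,97) is a stack, not a scraper.
- **Counters:** the tan-rimmed discs on the board are at (321,189), (302,200), (321,211), (300,221) and (319,229).
- **Look-alikes:** the blue-rimmed discs on the table are at (290,151), (309,163) and (363,231). I leave these alone.

I confirmed the scraper in the close crops, at (300,300) in the 6x crop. Now moving towards it.

```bash
python3 -m inch '[{"dx":40,"dy":16,"az":-0.107},{"dx":40,"dy":16,"az":-0.107},{"dx":40,"dy":16,"az":-0.107},{"dx":40,"dy":16,"az":-0.107},{"dx":40,"dy":16,"az":-0.107},{"dx":40,"dy":16,"az":-0.107},{"dx":40,"dy":16,"az":-0.107},{}]'
python3 - <<'E'
from h import *
o=st(); print(R.from_quat(o["tool_rot"]).as_matrix().round(3))
p,r=tcp([.5705,-.382,.004],63.3,55); z=r.as_matrix()[:,2]
show([.49,-.52,.2],r,8)
show(p-.1*z,r,8)
E
```

```text
t 0.15 p [ 0.217  -0.5855  0.1961] q [-1.395  0.528  1.434  0.     1.181 -0.179] F [ 0.8  -0.01  0.42] M [-0.02 -0.05  0.03] gw 0.0872
[[ 0.938  0.347 -0.   ]
 [ 0.347 -0.938  0.002]
 [ 0.    -0.002 -1.   ]]
N 8 w [ 0.0448  0.114  -0.0864] d [31.26 15.29 12.34] | norm deg 8.59 36.9
[[0.252, -0.589, 0.184], [0.287, -0.588, 0.175], [0.324, -0.584, 0.169], [0.36, -0.577, 0.167], [0.395, -0.566, 0.169], [0.429, -0.553, 0.175], [0.461, -0.537, 0.185], [0.49, -0.52, 0.2]]
N 8 w [ 0.0448  0.114  -0.0864] d [32.38 15.58 21.23] | norm deg 8.59 41.7
[[0.253, -0.589, 0.175], [0.29, -0.587, 0.157], [0.329, -0.581, 0.143], [0.368, -0.571, 0.133], [0.407, -0.557, 0.128], [0.445, -0.539, 0.127], [0.481, -0.518, 0.132], [0.514, -0.494, 0.141]]invalid input
```

```bash
python3 -m inch '[{"ax":0,"ay":0,"az":-0.107,"dx":40,"dy":16,"dz":0,"gripper":100},{"ax":0,"ay":0,"az":-0.107,"dx":40,"dy":16,"dz":0,"gripper":100},{"ax":0,"ay":0,"az":-0.107,"dx":40,"dy":16,"dz":0,"gripper":100},{"ax":0,"ay":0,"az":-0.107,"dx":40,"dy":16,"dz":0,"gripper":100},{"ax":0,"ay":0,"az":-0.107,"dx":40,"dy":16,"dz":0,"gripper":100},{"ax":0,"ay":0,"az":-0.107,"dx":40,"dy":16,"dz":0,"gripper":100},{"ax":0,"ay":0,"az":-0.107,"dx":40,"dy":16,"dz":0,"gripper":100}]'
python3 - <<'E'
from h import *
o=st(); print(R.from_quat(o["tool_rot"]).as_matrix().round(3))
p,r=tcp([.5705,-.382,.004],63.3,55); z=r.as_matrix()[:,2]
show([.49,-.52,.2],r,8)
show(p-.1*z,r,8)
E
```

```text
time: 0.85
position: [0.5007, -0.4995, 0.1962]
tool_rot: [0.85, 0.526, -0.0, -0.0]
ft_force: [0.7, -0.9, 0.6]
grip_width: 0.0872
t 0.85 p [ 0.5007 -0.4995  0.1962] q [-0.942  0.644  1.204 -0.     1.294 -0.479] F [ 0.74 -0.89  0.59] M [-0.08 -0.07  0.03] gw 0.0872
[[ 0.446  0.895 -0.   ]
 [ 0.895 -0.446  0.   ]
 [ 0.    -0.    -1.   ]]
N 8 w [-0.0002  0.12    0.0004] d [-2.53 -0.04 -1.68] | norm deg 6.87 3.0
[[0.499, -0.502, 0.198], [0.498, -0.504, 0.199], [0.497, -0.507, 0.2], [0.496, -0.509, 0.201], [0.494, -0.512, 0.201], [0.493, -0.515, 0.201], [0.491, -0.517, 0.201], [0.49, -0.52, 0.2]]
N 8 w [-0.0002  0.12    0.0004] d [-1.65  1.2   7.1 ] | norm deg 6.87 7.4
[[0.501, -0.502, 0.189], [0.502, -0.503, 0.182], [0.503, -0.503, 0.175], [0.504, -0.503, 0.167], [0.506, -0.502, 0.16], [0.508, -0.5, 0.153], [0.511, -0.497, 0.147], [0.514, -0.494, 0.141]]
```

```bash
python3 -m inch '[{"ax":0,"ay":0.12,"az":0,"dx":-1.6,"dy":1,"dz":3,"gripper":100},{"ax":0,"ay":0.12,"az":0,"dx":-1.6,"dy":1,"dz":3,"gripper":100},{"ax":0,"ay":0.12,"az":0,"dx":-1.6,"dy":1,"dz":3,"gripper":100},{"ax":0,"ay":0.12,"az":0,"dx":-1.6,"dy":1,"dz":3,"gripper":100}]'
python3 - <<'E'
from h import *
o=st(); print(R.from_quat(o["tool_rot"]).as_matrix().round(3))
p,r=tcp([.5705,-.382,.004],63.3,55); z=r.as_matrix()[:,2]
show(p-.1*z,r,4)
E
```

```text
time: 1.25
position: [0.5013, -0.5058, 0.1845]
tool_rot: [0.826, 0.51, 0.204, -0.125]
ft_force: [0.7, -0.7, 0.3]
grip_width: 0.0871
t 1.25 p [ 0.5013 -0.5058  0.1845] q [-1.123  0.789  1.041  0.378  1.618 -0.699] F [ 0.66 -0.74  0.29] M [-0.29  0.08  0.01] gw 0.0871
[[ 0.397  0.893  0.21 ]
 [ 0.791 -0.449  0.415]
 [ 0.465  0.001 -0.885]]
N 4 w [0.0003 0.119  0.0002] d [-3.55  1.53 11.12] | norm deg 6.82 11.8
[[0.504, -0.505, 0.173], [0.507, -0.502, 0.162], [0.51, -0.499, 0.151], [0.514, -0.494, 0.141]]
```

```bash
python3 -m inch '[{"ax":0,"ay":0.12,"az":0,"dx":-3.5,"dy":1.5,"dz":11,"gripper":100},{"ax":0,"ay":0.12,"az":0,"dx":-3.5,"dy":1.5,"dz":11,"gripper":100},{"ax":0,"ay":0.12,"az":0,"dx":-3.5,"dy":1.5,"dz":11,"gripper":100},{"ax":0,"ay":0.12,"az":0,"dx":-3.5,"dy":1.5,"dz":11,"gripper":100}]'
python3 - <<'E'
from h import *
o=st(); print(R.from_quat(o["tool_rot"]).as_matrix().round(3))
p,r=tcp([.5705,-.382,.004],63.3,55)
show(p,r,5)
from rig import optics
for n in ["wrist","scene"]:
    c=optics.camera(n); np.savez(f"pics/{n}1.npz",**c); cv2.imwrite(f"pics/{n}1.png",c["img"][:,:,::-1])
E
```

```text
time: 1.65
position: [0.5129, -0.4952, 0.1405]
tool_rot: [0.755, 0.464, 0.395, -0.243]
ft_force: [-0.1, 0.7, 0.4]
grip_width: 0.0874
t 1.65 p [ 0.5129 -0.4952  0.1405] q [-1.218  1.028  0.914  0.686  1.891 -0.769] F [-0.13  0.72  0.43] M [-0.47  0.15 -0.06] gw 0.0874
[[ 0.257  0.892  0.371]
 [ 0.509 -0.451  0.733]
 [ 0.821  0.001 -0.57 ]]
N 5 w [ 0.0004 -0.0008 -0.0002] d [ 0.19  0.1  20.16] | norm deg 0.05 20.2
[[0.52, -0.48, 0.129], [0.528, -0.466, 0.118], [0.536, -0.451, 0.106], [0.543, -0.436, 0.095], [0.551, -0.421, 0.084]]
```

View pics/wrist1.png

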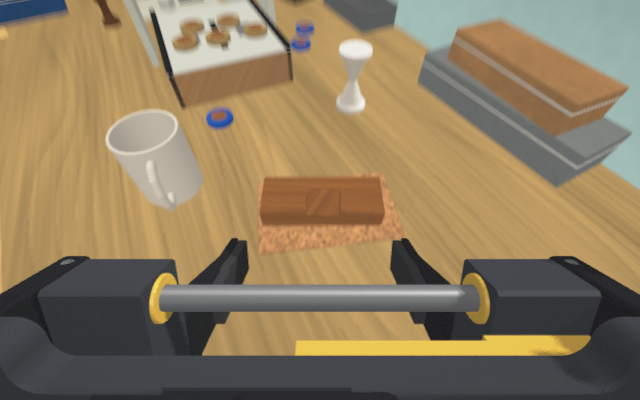

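View pics/scene1.png

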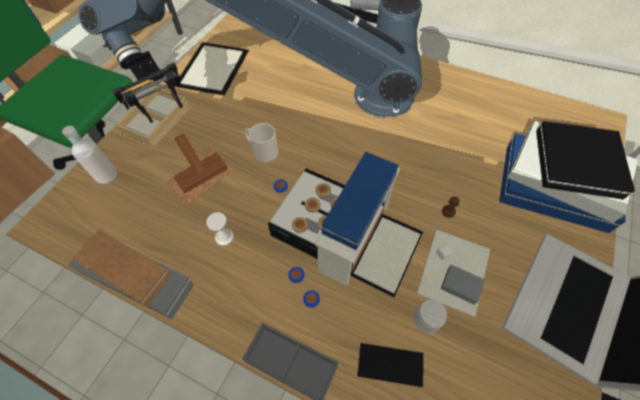

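Wrist picture: the handle's end at (322,203) is centred between the fingers at (240,270) and (400,270), with the foot square behind it. Advancing along the tool.

```bash
python3 -m inch '[{"ax":0,"ay":0,"az":0,"dx":0,"dy":0,"dz":25,"gripper":100},{"ax":0,"ay":0,"az":0,"dx":0.5,"dy":0.5,"dz":25,"gripper":100},{"ax":0,"ay":0,"az":0,"dx":0.5,"dy":0,"dz":25,"gripper":100},{"ax":0,"ay":0,"az":0,"dx":0,"dy":0,"dz":15,"gripper":100},{"ax":0,"ay":0,"az":0,"dx":0,"dy":0,"dz":10.8,"gripper":100},{"ax":0,"ay":0,"az":0,"dx":0,"dy":0,"dz":0,"gripper":100}]' 60
python3 - <<'E'
from h import *
o=st()
p,r=tcp([.5705,-.382,.004],63.3,55); print((p-o["position"]).round(4))
from rig import optics
c=optics.camera("wrist"); cv2.imwrite(f"pics/wrist2.png",c["img"][:,:,::-1])
E
```

```text
time: 2.35
position: [0.5517, -0.419, 0.0843]
tool_rot: [0.755, 0.466, 0.393, -0.243]
ft_force: [0.1, 0.4, -0.1]
grip_width: 0.0871
t 2.35 p [ 0.5517 -0.419   0.0843] q [-1.135  1.034  1.082  0.705  1.709 -0.827] F [ 0.07  0.38 -0.08] M [-0.44  0.12  0.01] gw 0.0871
[-0.0008 -0.0021 -0.0006]
```

View pics/wrist2.png

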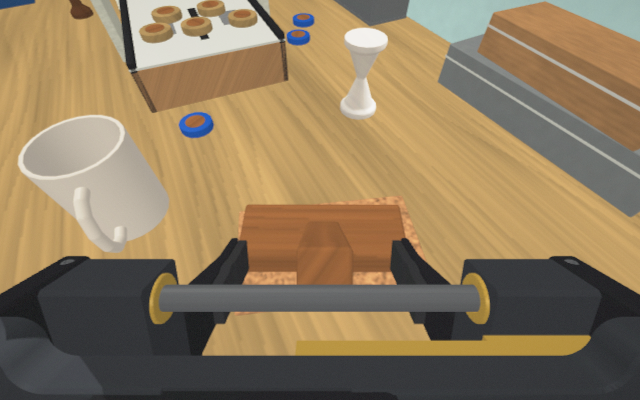

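The handle at (325,265) is now between the fingers. Closing.

```bash
python3 -m inch '[{"ax":0,"ay":0,"az":0,"dx":0,"dy":0,"dz":0,"gripper":20},{"ax":0,"ay":0,"az":0,"dx":0,"dy":0,"dz":0,"gripper":20},{"ax":0,"ay":0,"az":0,"dx":0,"dy":0,"dz":0,"gripper":20},{"ax":0,"ay":0,"az":0,"dx":0,"dy":0,"dz":0,"gripper":20},{"ax":0,"ay":0,"az":0,"dx":0,"dy":0,"dz":0,"gripper":20},{"ax":0,"ay":0,"az":0,"dx":0,"dy":0,"dz":0,"gripper":20},{"ax":0,"ay":0,"az":0,"dx":0,"dy":0,"dz":0,"gripper":20},{"ax":0,"ay":0,"az":0,"dx":0,"dy":0,"dz":0,"gripper":20}]' 60
python3 - <<'E'
from h import *
o=st()
E
```

```text
time: 3.2
position: [0.5513, -0.4205, 0.084]
tool_rot: [0.755, 0.465, 0.393, -0.242]
ft_force: [0.0, 0.1, 0.1]
grip_width: 0.0312
t 3.2 p [ 0.5513 -0.4205  0.084 ] q [-1.137  1.035  1.08   0.705  1.709 -0.827] F [0.01 0.1  0.11] M [-0.57  0.08 -0.09] gw 0.0312
```

```bash
python3 -m inch '[{"ax":0,"ay":0,"az":0,"dx":0,"dy":0,"dz":0,"gripper":0},{"ax":0,"ay":0,"az":0,"dx":0,"dy":0,"dz":0,"gripper":0},{"ax":0,"ay":0,"az":0,"dx":0,"dy":0,"dz":0,"gripper":0},{"ax":0,"ay":0,"az":0,"dx":8.2,"dy":0,"dz":-5.7,"gripper":0},{"ax":0,"ay":0,"az":0,"dx":8.2,"dy":0,"dz":-5.7,"gripper":0},{"ax":0,"ay":0,"az":0,"dx":8.2,"dy":0,"dz":-5.7,"gripper":0},{"ax":0,"ay":0,"az":0,"dx":0,"dy":0,"dz":0,"gripper":0}]' 60
python3 - <<'E'
from h import *
o=st()
from rig import optics
for n in ["top","scene"]:
    c=optics.camera(n); np.savez(f"pics/{n}3.npz",**c); cv2.imwrite(f"pics/{n}3.png",c["img"][:,:,::-1])
    P=cloud(c); X,Y,Z=P[...,0],P[...,1],P[...,2]
    s=(X>.46)&(X<.68)&(Y<-.29)&(Y>-.46)
    f=cv2.morphologyEx((s&(Z>.05)&(Z<.08)).astype(np.uint8),cv2.MORPH_OPEN,np.ones((3,3)))>0
    q=P[f]; r=cv2.minAreaRect((q[:,:2]*1000).astype(np.float32)); print(n,f.sum(),r)
    A=np.c_[q[:,:2]-q[:,:2].mean(0),np.ones(len(q))]; co=np.linalg.lstsq(A,q[:,2],rcond=None)[0]; print("plane slope deg",np.degrees(co[:2]).round(2),co[2].round(4))
E
```

```text
time: 3.9
position: [0.5518, -0.4212, 0.1164]
tool_rot: [0.755, 0.466, 0.393, -0.24]
ft_force: [-0.6, -0.9, -2.6]
grip_width: 0.0297
t 3.9 p [ 0.5518 -0.4212  0.1164] q [-1.137  0.994  1.077  0.71   1.74  -0.801] F [-0.58 -0.91 -2.57] M [-0.84  0.28 -0.04] gw 0.0297
top 846 ((569.9642333984375, -382.13690185546875), (60.93208312988281, 149.77557373046875), 62.7664680480957)
plane slope deg [-0.42 -1.8 ] 0.0644
scene 897 ((569.6395263671875, -381.09942626953125), (63.95163345336914, 150.369873046875), 61.050621032714844)
plane slope deg [-2.26 -4.26] 0.0626
```

View pics/scene3.png

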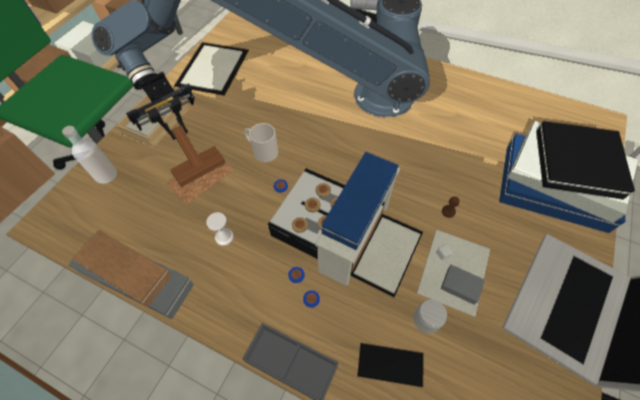

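```bash
cat >> h.py <<'E'
def footplane(c,z0,o,yaw,verbose=True):
    """fit top face of foot, expected centre o (m), yaw deg, top height z0; only the inner part of the face away from handle"""
    P=cloud(c); d=P[...,:2]-np.array(o)[:2]; a=np.radians(yaw)
    lx=d[...,0]*np.cos(a)+d[...,1]*np.sin(a); ly=-d[...,0]*np.sin(a)+d[...,1]*np.cos(a)
    m=(abs(lx)<.024)&(abs(ly)<.068)&(abs(ly)>.024)&(abs(P[...,2]-z0)<.02)
    q=P[m]; A=np.c_[lx[m],ly[m],np.ones(m.sum())]
    co=np.linalg.lstsq(A,q[:,2],rcond=None)[0]
    k=abs(q[:,2]-A@co)<.005; co=np.linalg.lstsq(A[k],q[k,2],rcond=None)[0]
    print(" footplane n",m.sum(),k.sum(),"slope x,y deg",np.degrees(co[:2]).round(2),"z",co[2].round(4)); return co
E
python3 - <<'E'
from h import *
for n in("top","scene"):
    footplane(load(n+"0"),.032,(.5705,-.382),63.); footplane(load(n+"3"),.064,(.570,-.3815),63.)
E
```

```text
footplane n 398 356 slope x,y deg [0.5  0.32] z 0.0324
 footplane n 424 390 slope x,y deg [-0.24 -0.01] z 0.0645
 footplane n 361 361 slope x,y deg [-0.27 -0.  ] z 0.0315
 footplane n 378 377 slope x,y deg [-0.12 -0.19] z 0.0627
```

```bash
cat >> h.py <<'E'
B0=np.array([.5615,.0398]);BY=87.6
_rg=R.from_quat([.755,.466,.393,-.2405]); OFF=_rg.inv().apply(np.array([.570,-.3818,.0357])-np.array([.5518,-.4212,.1164]))
RS=_rg.inv()*R.from_euler('z',63.0,degrees=True)   # tool -> scraper
def bw(x,y=0):
    a=np.radians(BY); return B0+x*np.array([np.cos(a),np.sin(a)])+y*np.array([-np.sin(a),np.cos(a)])
def tool(o,yaw):
    r=R.from_euler('z',yaw,degrees=True)*RS.inv(); return np.array(o)-r.apply(OFF),r
def scr(o=None):
    from rig import robot; o=o or robot.get_obs(); r=R.from_quat(o["tool_rot"]); s=o["position"]+r.apply(OFF)
    e=(r*RS).as_euler('ZYX',degrees=True); a=np.radians(BY); d=s[:2]-B0
    print("scraper w",s.round(4),"ypr",e.round(2),"board xy",(np.array([d[0]*np.cos(a)+d[1]*np.sin(a),-d[0]*np.sin(a)+d[1]*np.cos(a)])*1000).round(1)); return s
E
python3 - <<'E'
from h import *
from rig import robot
o=robot.get_obs(); scr(o)
p1,r1=tool([.570,-.3818,.125],63); show(p1,r1,3,o)
p2,r2=tool([*bw(-.125),.125],87.6); o1=dict(position=p1,tool_rot=r1.as_quat()); show(p2,r2,8,o1);show(p2,r2,10,o1)
E
```

```text
scraper w [ 0.5693 -0.381   0.034 ] ypr [ 6.297e+01 -4.000e-02  1.200e-01] board xy [-420.1  -25.5]
N 3 w [-0.0003 -0.0002 -0.0007] d [ 24.78   0.31 -17.54] | norm deg 0.04 30.4
[[0.551, -0.421, 0.145], [0.552, -0.421, 0.175], [0.552, -0.421, 0.206]]
N 8 w [ 0.0439  0.0002 -0.0309] d [20.5  -9.62 29.1 ] | norm deg 3.08 36.9
[[0.559, -0.385, 0.206], [0.565, -0.349, 0.206], [0.568, -0.312, 0.206], [0.57, -0.275, 0.206], [0.569, -0.238, 0.206], [0.567, -0.201, 0.206], [0.562, -0.165, 0.206], [0.556, -0.128, 0.206]]
N 10 w [ 0.0351  0.0001 -0.0247] d [16.42 -7.54 23.31] | norm deg 2.46 29.5
[[0.558, -0.392, 0.206], [0.563, -0.363, 0.206], [0.566, -0.334, 0.206], [0.569, -0.305, 0.206], [0.57, -0.275, 0.206], [0.57, -0.246, 0.206], [0.568, -0.216, 0.206], [0.565, -0.187, 0.206], [0.561, -0.158, 0.206], [0.556, -0.128, 0.206]]
```

```bash
python3 -m inch '[{"ax":0,"ay":0,"az":0,"dx":15,"dy":0,"dz":-10.5,"gripper":0},{"ax":0,"ay":0,"az":0,"dx":20,"dy":0,"dz":-14,"gripper":0},{"ax":0,"ay":0,"az":0,"dx":20,"dy":0,"dz":-14,"gripper":0},{"ax":0,"ay":0,"az":0,"dx":20,"dy":0,"dz":-14,"gripper":0}]' 60
python3 -m inch '[{"ax":0.035,"ay":0,"az":-0.025,"dx":16.4,"dy":-7.5,"dz":23.3,"gripper":0},{"ax":0.035,"ay":0,"az":-0.025,"dx":16.4,"dy":-7.5,"dz":23.3,"gripper":0},{"ax":0.035,"ay":0,"az":-0.025,"dx":16.4,"dy":-7.5,"dz":23.3,"gripper":0},{"ax":0.035,"ay":0,"az":-0.025,"dx":16.4,"dy":-7.5,"dz":23.3,"gripper":0}]' 60
python3 - <<'E'
from h import *
o=st(); scr(o)
p2,r2=tool([*bw(-.125),.125],87.6); show(p2,r2,6,o)
E
```

```text
time: 4.4
position: [0.5514, -0.4206, 0.2089]
tool_rot: [0.755, 0.466, 0.393, -0.241]
ft_force: [-0.4, -0.3, -1.5]
grip_width: 0.0295
time: 4.8
position: [0.5687, -0.3032, 0.2083]
tool_rot: [0.712, 0.53, 0.371, -0.273]
ft_force: [0.4, -0.4, -2.4]
grip_width: 0.0293
t 4.8 p [ 0.5687 -0.3032  0.2083] q [-1.004  0.829  1.19   0.693  1.803 -0.795] F [ 0.39 -0.41 -2.42] M [-0.85  0.11 -0.02] gw 0.0293
scraper w [ 0.58   -0.2613  0.1276] ypr [ 7.291e+01 -0.000e+00 -7.000e-02] board xy [-300.1  -31.1]
N 6 w [ 0.0351  0.0001 -0.0244] d [15.95 -7.49 23.38] | norm deg 2.45 29.3
[[0.57, -0.274, 0.208], [0.57, -0.245, 0.207], [0.568, -0.215, 0.207], [0.565, -0.186, 0.207], [0.561, -0.157, 0.206], [0.556, -0.128, 0.206]]
```

```bash
python3 -m inch '[{"ax":0.035,"ay":0,"az":-0.0245,"dx":16,"dy":-7.5,"dz":23.4,"gripper":0},{"ax":0.035,"ay":0,"az":-0.0245,"dx":16,"dy":-7.5,"dz":23.4,"gripper":0},{"ax":0.035,"ay":0,"az":-0.0245,"dx":16,"dy":-7.5,"dz":23.4,"gripper":0},{"ax":0.035,"ay":0,"az":-0.0245,"dx":16,"dy":-7.5,"dz":23.4,"gripper":0},{"ax":0.035,"ay":0,"az":-0.0245,"dx":16,"dy":-7.5,"dz":23.4,"gripper":0},{"ax":0.035,"ay":0,"az":-0.0245,"dx":16,"dy":-7.5,"dz":23.4,"gripper":0},{"ax":0,"ay":0,"az":0,"dx":0,"dy":0,"dz":0,"gripper":0}]' 60
python3 - <<'E'
from h import *
from rig import optics
o=st(); s=scr(o)
for n in ["top","scene"]:
    c=optics.camera(n); np.savez(f"pics/{n}4.npz",**c); cv2.imwrite(f"pics/{n}4.png",c["img"][:,:,::-1])
    footplane(c,s[2]+.028,s,87.6)
    P=cloud(c); X,Y,Z=P[...,0],P[...,1],P[...,2]
    f=cv2.morphologyEx(((abs(X-s[0])<.12)&(abs(Y-s[1])<.06)&(abs(Z-s[2]-.028)<.008)).astype(np.uint8),cv2.MORPH_OPEN,np.ones((3,3)))>0
    print(n,cv2.minAreaRect((P[f][:,:2]*1000).astype(np.float32)))
E
```

```text
time: 5.5
position: [0.5556, -0.1248, 0.2064]
tool_rot: [0.637, 0.617, 0.333, -0.321]
ft_force: [-0.5, -1.2, -2.3]
grip_width: 0.0298
t 5.5 p [ 0.5556 -0.1248  0.2064] q [-0.793  0.747  1.401  0.647  1.731 -0.909] F [-0.54 -1.17 -2.29] M [-0.9  -0.01  0.  ] gw 0.0298
scraper w [ 0.5555 -0.0812  0.1259] ypr [ 8.779e+01 -1.600e-01  7.000e-02] board xy [-121.1    0.9]
 footplane n 382 367 slope x,y deg [-1.28  0.34] z 0.1547
top ((557.6842651367188, -81.71267700195312), (59.47108840942383, 150.3526153564453), 87.28895568847656)
 footplane n 514 514 slope x,y deg [ 0.04 -0.24] z 0.1533
scene ((558.8237915039062, -83.84437561035156), (60.91557312011719, 150.74798583984375), 87.12654876708984)
```

View pics/scene4.png

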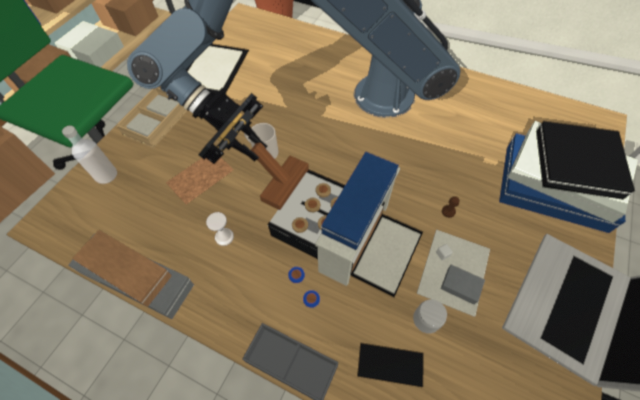

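View pics/top4.png

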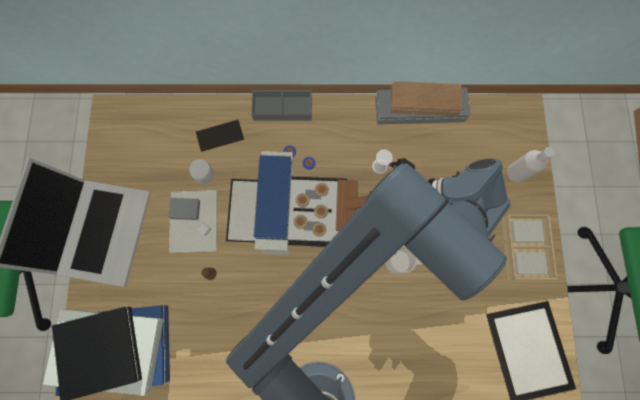

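```bash
python3 -m inch '[{"ax":0,"ay":0,"az":0,"dx":-14,"dy":0,"dz":9.7,"gripper":0},{"ax":0,"ay":0,"az":0,"dx":-14,"dy":0,"dz":9.7,"gripper":0},{"ax":0,"ay":0,"az":0,"dx":-12,"dy":0,"dz":8.4,"gripper":0},{"ax":0,"ay":0,"az":0,"dx":-5,"dy":0,"dz":3.5,"gripper":0},{"ax":0,"ay":0,"az":0,"dx":-3,"dy":0,"dz":2.1,"gripper":0},{"ax":0,"ay":0,"az":0,"dx":0,"dy":0,"dz":0,"gripper":0}]' 60
python3 - <<'E'
from h import *
from rig import optics
o=st(); s=scr(o)
c=optics.camera("scene"); np.savez(f"pics/scene5.npz",**c); cv2.imwrite(f"pics/scene5.png",cv2.resize(c["img"][130:300,180:440,::-1],None,fx=3,fy=3,interpolation=cv2.INTER_CUBIC))
footplane(c,s[2]+.028,s,87.6)
o=st(); s=scr(o)
p1,r1=tool([*bw(.098),s[2]],87.6); show(p1,r1,20,o)
E
```

```text
time: 6.2
position: [0.5558, -0.1291, 0.1451]
tool_rot: [0.639, 0.615, 0.333, -0.32]
ft_force: [-0.6, -0.6, -1.3]
grip_width: 0.0296
t 6.2 p [ 0.5558 -0.1291  0.1451] q [-0.798  0.832  1.42   0.639  1.648 -0.971] F [-0.62 -0.58 -1.34] M [-0.75  0.    0.03] gw 0.0296
scraper w [ 0.5558 -0.0855  0.0645] ypr [87.49 -0.16  0.14] board xy [-125.4    0.4]
 footplane n 470 468 slope x,y deg [-0.36 -0.01] z 0.0929
t 6.25 p [ 0.556  -0.1291  0.1453] q [-0.798  0.831  1.42   0.639  1.647 -0.971] F [ 0.43 -0.54 -0.73] M [-0.76 -0.06  0.1 ] gw 0.0295
scraper w [ 0.5561 -0.0856  0.0646] ypr [87.49 -0.1   0.1 ] board xy [-1.255e+02  1.000e-01]
N 20 w [ 0.     -0.0001 -0.0001] d [6.43 0.05 9.15] | norm deg 0.01 11.2
[[0.557, -0.118, 0.145], [0.557, -0.107, 0.145], [0.557, -0.096, 0.145], [0.558, -0.084, 0.145], [0.558, -0.073, 0.145], [0.559, -0.062, 0.145], [0.559, -0.051, 0.145], [0.56, -0.04, 0.145], [0.56, -0.029, 0.145], [0.561, -0.017, 0.145], [0.561, -0.006, 0.145], [0.562, 0.005, 0.145], [0.562, 0.016, 0.145], [0.563, 0.027, 0.145], [0.563, 0.038, 0.145], [0.564, 0.05, 0.145], [0.564, 0.061, 0.145], [0.565, 0.072, 0.145], [0.565, 0.083, 0.145], [0.565, 0.094, 0.145]]
```

View pics/scene5.png

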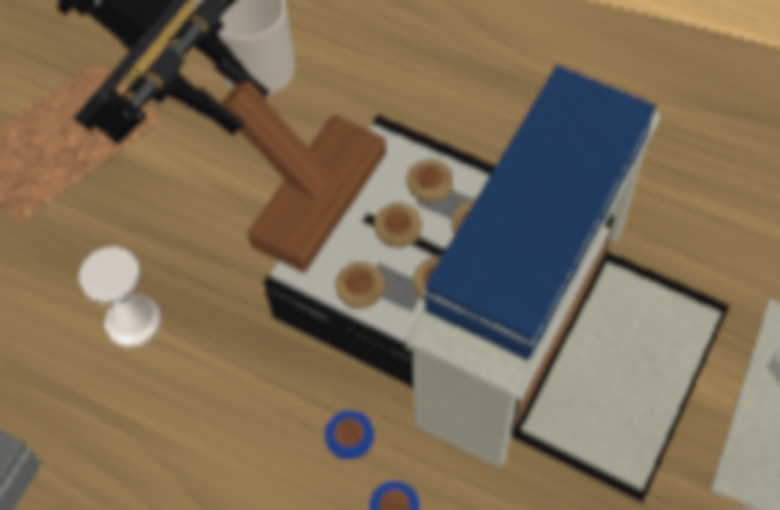

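```bash
python3 -m inch '[{"ax":0,"ay":0,"az":0,"dx":4.8,"dy":0,"dz":4.6,"gripper":0},{"ax":0,"ay":0,"az":0,"dx":6,"dy":0,"dz":8.5,"gripper":0},{"ax":0,"ay":0,"az":0,"dx":6,"dy":0,"dz":8.5,"gripper":0},{"ax":0,"ay":0,"az":0,"dx":6,"dy":0,"dz":8.5,"gripper":0},{"ax":0,"ay":0,"az":0,"dx":6,"dy":0,"dz":8.5,"gripper":0},{"ax":0,"ay":0,"az":0,"dx":6,"dy":0,"dz":8.5,"gripper":0}]' 60
python3 - <<'E'
from h import *
from rig import optics
o=st(); s=scr(o)
c=optics.camera("scene"); np.savez(f"pics/scene6.npz",**c); cv2.imwrite(f"pics/scene6.png",cv2.resize(c["img"][130:300,180:440,::-1],None,fx=3,fy=3,interpolation=cv2.INTER_CUBIC))
footplane(c,s[2]+.028,s,87.6)
o=st(); s=scr(o)
p1,r1=tool([*bw(.098),.0665],87.6); show(p1,r1,16,o)
E
```

```text
time: 6.85
position: [0.5582, -0.0694, 0.147]
tool_rot: [0.639, 0.616, 0.333, -0.319]
ft_force: [0.5, -0.5, -1.0]
grip_width: 0.0295
t 6.85 p [ 0.5582 -0.0694  0.147 ] q [-0.729  0.798  1.508  0.684  1.572 -0.964] F [ 0.53 -0.52 -0.99] M [-0.92 -0.02  0.07] gw 0.0295
scraper w [ 0.5583 -0.0259  0.0663] ypr [ 8.754e+01 -7.000e-02  8.000e-02] board xy [-65.7   0.4]
 footplane n 493 492 slope x,y deg [-0.19 -0.25] z 0.0945
t 6.9 p [ 0.5577 -0.0674  0.1473] q [-0.727  0.798  1.51   0.685  1.572 -0.964] F [ 0.31  1.81 -1.8 ] M [-0.88  0.06  0.12] gw 0.0297
scraper w [ 0.5576 -0.0237  0.0668] ypr [87.62 -0.2   0.15] board xy [-63.6   1.2]
N 16 w [-0.0001 -0.0002 -0.0001] d [5.8  0.11 8.29] | norm deg 0.02 10.1
[[0.558, -0.057, 0.147], [0.559, -0.047, 0.147], [0.559, -0.037, 0.147], [0.56, -0.027, 0.147], [0.56, -0.017, 0.147], [0.561, -0.007, 0.147], [0.561, 0.003, 0.147], [0.562, 0.013, 0.147], [0.562, 0.024, 0.147], [0.563, 0.034, 0.147], [0.563, 0.044, 0.147], [0.564, 0.054, 0.147], [0.564, 0.064, 0.147], [0.564, 0.074, 0.147], [0.565, 0.084, 0.147], [0.565, 0.094, 0.147]]
```

View pics/scene6.png

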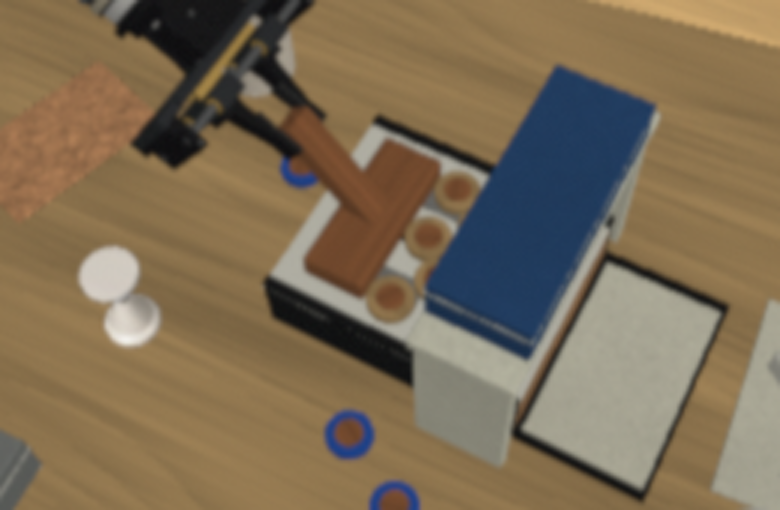

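```bash
python3 -m inch '[{"ax":0,"ay":0,"az":0,"dx":5.8,"dy":0,"dz":8.3,"gripper":0},{"ax":0,"ay":0,"az":0,"dx":5.8,"dy":0,"dz":8.3,"gripper":0},{"ax":0,"ay":0,"az":0,"dx":5.8,"dy":0,"dz":8.3,"gripper":0},{"ax":0,"ay":0,"az":0,"dx":5.8,"dy":0,"dz":8.3,"gripper":0},{"ax":0,"ay":0,"az":0,"dx":5.8,"dy":0,"dz":8.3,"gripper":0},{"ax":0,"ay":0,"az":0,"dx":5.8,"dy":0,"dz":8.3,"gripper":0},{"ax":0,"ay":0,"az":0,"dx":5.8,"dy":0,"dz":8.3,"gripper":0},{"ax":0,"ay":0,"az":0,"dx":0,"dy":0,"dz":0,"gripper":0}]' 60
python3 - <<'E'
from h import *
from rig import optics
o=st(); s=scr(o)
for n in("scene","wrist"):
    c=optics.camera(n); np.savez(f"pics/{n}7.npz",**c); cv2.imwrite(f"pics/{n}7.png",cv2.resize(c["img"][130:300,180:440,::-1],None,fx=3,fy=3,interpolation=cv2.INTER_CUBIC) if n=="scene" else c["img"][:,:,::-1])
    if n=="scene": footplane(c,s[2]+.028,s,87.6)
o=st(); s=scr(o)
p1,r1=tool([*bw(.098),.0665],87.6); show(p1,r1,10,o)
E
```

```text
time: 7.7
position: [0.5603, 0.0024, 0.1471]
tool_rot: [0.638, 0.615, 0.333, -0.321]
ft_force: [-1.0, -0.9, -2.9]
grip_width: 0.0295
t 7.7 p [0.5603 0.0024 0.1471] q [-0.637  0.77   1.596  0.747  1.486 -0.952] F [-1.03 -0.88 -2.95] M [-0.89 -0.04  0.  ] gw 0.0295
scraper w [0.5602 0.046  0.0665] ypr [87.62 -0.18  0.16] board xy [6.2 1.6]
 footplane n 299 299 slope x,y deg [ 1.   -0.06] z 0.0951
t 7.8 p [0.5609 0.0008 0.1468] q [-0.639  0.771  1.594  0.746  1.486 -0.953] F [-0.48  0.02 -1.91] M [-0.89 -0.05  0.03] gw 0.0298
scraper w [0.5609 0.0443 0.0662] ypr [87.55 -0.1   0.09] board xy [4.5 0.7]
N 10 w [-0.     -0.0002 -0.0002] d [5.41 0.11 7.64] | norm deg 0.01 9.4
[[0.561, 0.01, 0.147], [0.562, 0.019, 0.147], [0.562, 0.029, 0.147], [0.563, 0.038, 0.147], [0.563, 0.048, 0.147], [0.564, 0.057, 0.147], [0.564, 0.066, 0.147], [0.565, 0.076, 0.147], [0.565, 0.085, 0.147], [0.565, 0.094, 0.147]]
```

View pics/scene7.png

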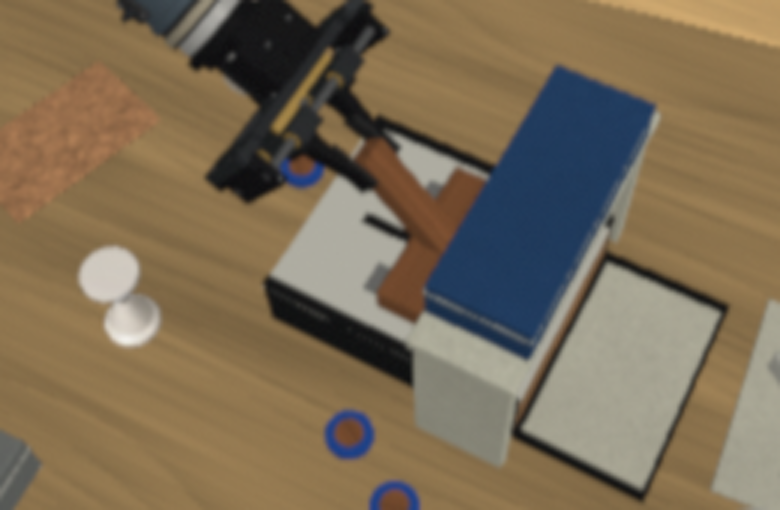

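View pics/wrist7.png

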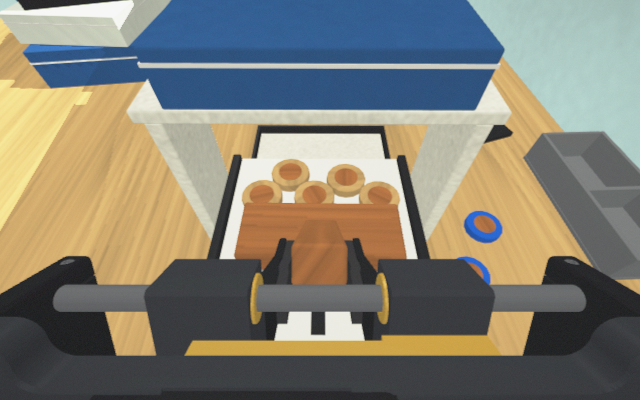

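The wrist picture shows all five counters in front of the foot, between (262,193) and (378,195) and within its width, with the riser's shelf above at (315,115). Continuing.

```bash
python3 -m inch '[{"ax":0,"ay":0,"az":0,"dx":5.2,"dy":0,"dz":7.4,"gripper":0},{"ax":0,"ay":0,"az":0,"dx":5.2,"dy":0,"dz":7.4,"gripper":0},{"ax":0,"ay":0,"az":0,"dx":5.2,"dy":0,"dz":7.4,"gripper":0},{"ax":0,"ay":0,"az":0,"dx":5.2,"dy":0,"dz":7.4,"gripper":0},{"ax":0,"ay":0,"az":0,"dx":5.2,"dy":0,"dz":7.4,"gripper":0},{"ax":0,"ay":0,"az":0,"dx":5.2,"dy":0,"dz":7.4,"gripper":0},{"ax":0,"ay":0,"az":0,"dx":0,"dy":0,"dz":0,"gripper":0}]' 60
python3 - <<'E'
from h import *
from rig import optics
o=st(); s=scr(o)
for n in("scene","wrist"):
    c=optics.camera(n); np.savez(f"pics/{n}8.npz",**c); cv2.imwrite(f"pics/{n}8.png",cv2.resize(c["img"][130:300,180:440,::-1],None,fx=3,fy=3,interpolation=cv2.INTER_CUBIC) if n=="scene" else c["img"][:,:,::-1])
o=st(); s=scr(o)
p1,r1=tool([*bw(.098),.0665],87.6); show(p1,r1,4,o)
E
```

```text
time: 8.5
position: [0.5623, 0.0564, 0.1471]
tool_rot: [0.638, 0.616, 0.333, -0.321]
ft_force: [-0.7, 0.6, -2.0]
grip_width: 0.0293
t 8.5 p [0.5623 0.0564 0.1471] q [-0.559  0.753  1.648  0.801  1.423 -0.939] F [-0.68  0.58 -1.96] M [-0.91 -0.05  0.02] gw 0.0293
scraper w [0.5623 0.1001 0.0665] ypr [87.62 -0.17  0.15] board xy [60.3  1.8]
t 8.6 p [0.5629 0.055  0.1469] q [-0.561  0.754  1.647  0.801  1.422 -0.94 ] F [ 0.63 -0.19 -1.85] M [-0.88 -0.04 -0.02] gw 0.0294
scraper w [0.563  0.0986 0.0662] ypr [87.55 -0.09  0.1 ] board xy [58.8  1. ]
N 4 w [-0.0001 -0.0004 -0.0005] d [5.72 0.26 8.01] | norm deg 0.04 9.8
[[0.564, 0.065, 0.147], [0.564, 0.075, 0.147], [0.565, 0.084, 0.147], [0.565, 0.094, 0.147]]
```

View pics/scene8.png

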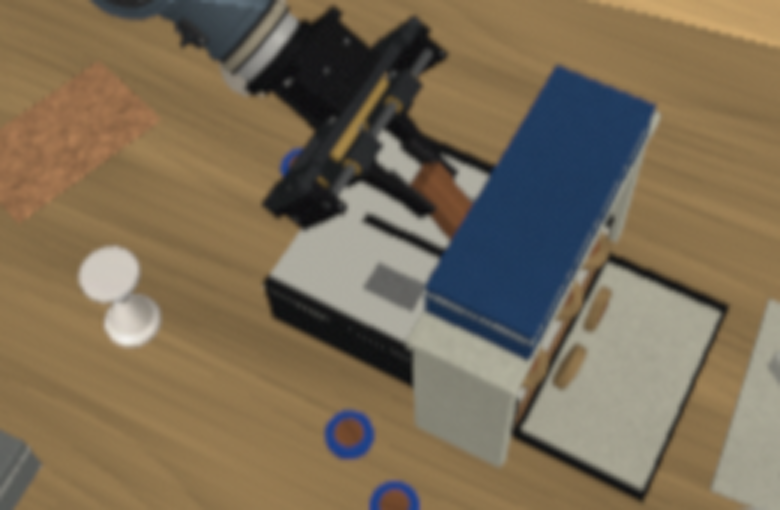

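View pics/wrist8.png

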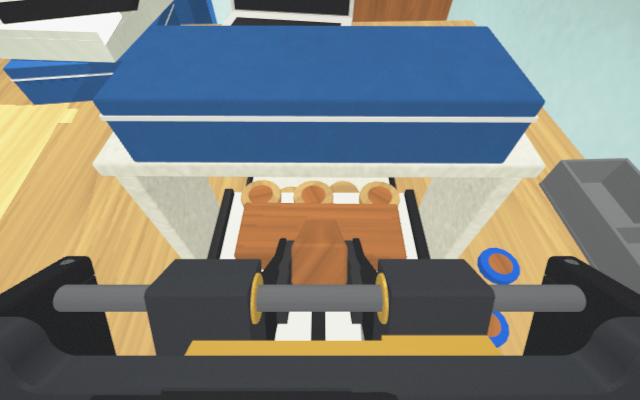

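```bash
python3 - <<'E'
from h import *
from rig import optics
c=optics.camera("scene"); np.savez(f"pics/scene9.npz",**c); cv2.imwrite(f"pics/scene9.png",cv2.resize(c["img"][200:300,340:440,::-1],None,fx=6,fy=6,interpolation=cv2.INTER_CUBIC))
P=cloud(c)
for u,v in [(379,232),(380,236),(369,252),(371,250),(367,256),(378,213),(371,229),(357,254)]: print((u,v),P[v,u].round(4))
E
```

```text
(379, 232) [0.5423 0.1872 0.0482]
(380, 236) [0.5304 0.1914 0.005 ]
(369, 252) [0.5941 0.1825 0.0175]
(371, 250) [0.5881 0.1854 0.0214]
(367, 256) [0.6072 0.182  0.0176]
(378, 213) [0.5052 0.1662 0.0767]
(371, 229) [0.558  0.167  0.0769]
(357, 254) [0.6382 0.1611 0.0758]
```

View pics/scene9.png

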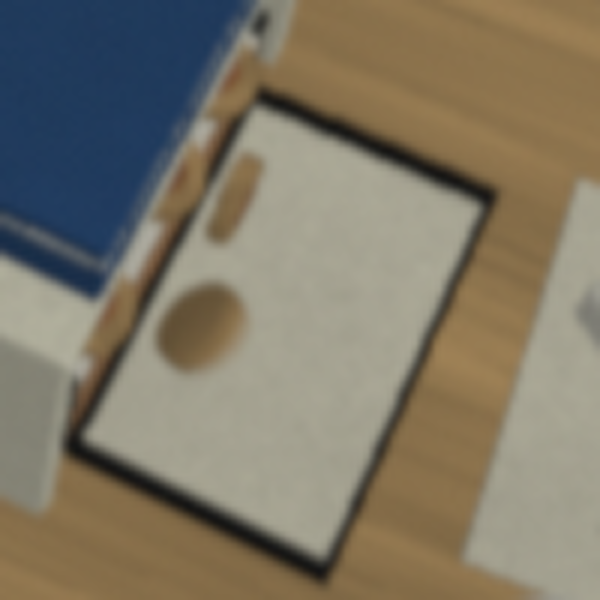

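```bash
python3 -m inch '[{"ax":0,"ay":0,"az":0,"dx":4.6,"dy":0,"dz":6.5,"gripper":0},{"ax":0,"ay":0,"az":0,"dx":4.6,"dy":0,"dz":6.5,"gripper":0},{"ax":0,"ay":0,"az":0,"dx":4.6,"dy":0,"dz":6.5,"gripper":0},{"ax":0,"ay":0,"az":0,"dx":4.6,"dy":0,"dz":6.5,"gripper":0},{"ax":0,"ay":0,"az":0,"dx":4.3,"dy":0,"dz":6.1,"gripper":0},{"ax":0,"ay":0,"az":0,"dx":0,"dy":0,"dz":0,"gripper":0},{"ax":0,"ay":0,"az":0,"dx":0,"dy":0,"dz":0,"gripper":0}]' 60
python3 - <<'E'
from h import *
from rig import optics
o=st(); s=scr(o)
for n in("scene","wrist"):
    c=optics.camera(n); np.savez(f"pics/{n}10.npz",**c); cv2.imwrite(f"pics/{n}10.png",cv2.resize(c["img"][160:300,300:460,::-1],None,fx=4.2,fy=4.2,interpolation=cv2.INTER_CUBIC) if n=="scene" else c["img"][:,:,::-1])
o=st(); s=scr(o)
E
```

```text
time: 9.35
position: [0.5645, 0.0943, 0.1469]
tool_rot: [0.639, 0.616, 0.333, -0.32]
ft_force: [0.6, 0.3, -1.6]
grip_width: 0.0295
t 9.35 p [0.5645 0.0943 0.1469] q [-0.501  0.744  1.678  0.843  1.378 -0.928] F [ 0.6   0.31 -1.57] M [-0.83 -0.05  0.01] gw 0.0295
scraper w [0.5645 0.1378 0.0663] ypr [ 8.755e+01 -8.000e-02  9.000e-02] board xy [98.   1.1]
t 9.45 p [0.5648 0.0937 0.1469] q [-0.502  0.744  1.677  0.843  1.378 -0.928] F [ 0.38 -0.2  -1.36] M [-0.8  -0.09  0.01] gw 0.0298
scraper w [0.5649 0.1372 0.0663] ypr [ 8.75e+01 -7.00e-02  7.00e-02] board xy [97.4  0.7]
```

View pics/scene10.png

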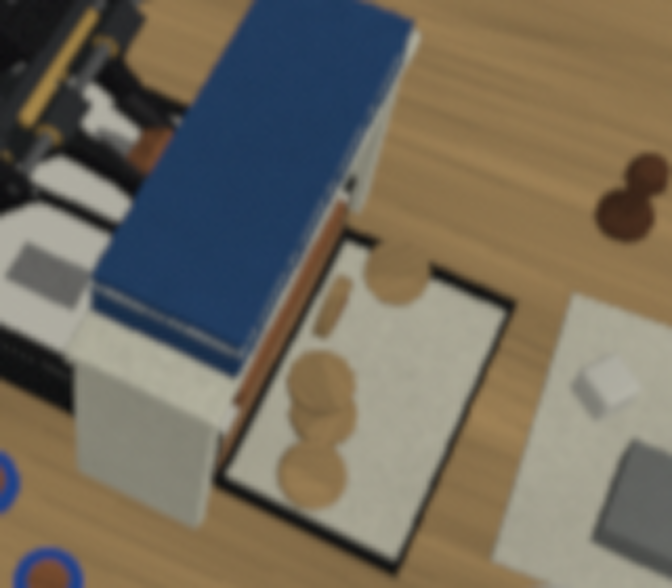

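View pics/wrist10.png

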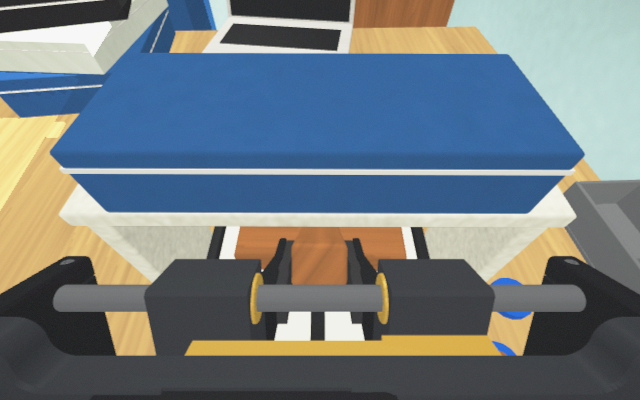

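```bash
cat >> h.py <<'E'
def lidxy(p):
    L=bw(.188); a=np.radians(BY); d=np.array(p)[...,:2]-L
    return np.stack([d[...,0]*np.cos(a)+d[...,1]*np.sin(a),-d[...,0]*np.sin(a)+d[...,1]*np.cos(a)],-1)*1000
def lidlook(tag):
    from rig import optics
    c=optics.camera("scene"); np.savez(f"pics/scene{tag}.npz",**c); cv2.imwrite(f"pics/lid{tag}.png",cv2.resize(c["img"][200:300,340:440,::-1],None,fx=6,fy=6,interpolation=cv2.INTER_CUBIC))
    P=cloud(c); I=c["img"].astype(int); L=lidxy(P)
    m=(abs(L[...,0])<75)&(abs(L[...,1])<115)&(I[...,0]-I[...,2]>30)&(P[...,2]>.001)&(P[...,2]<.062)
    m&=(np.arange(640)[None]>340)
    n,lab,s,ce=cv2.connectedComponentsWithStats(m.astype(np.uint8))
    for i in range(1,n):
        if s[i,4]>15: q=lab==i; print("blob px",ce[i].round(),s[i,4],"lid xy",np.median(L[q],0).round(0),L[q].min(0).round(0),L[q].max(0).round(0),"z",np.percentile(P[q][:,2],[5,50,95]).round(3))
E
python3 - <<'E'
from h import *
lidlook("11")
E
```

```text
blob px [366. 241.] 148 lid xy [-63.  -6.] [-64. -95.] [-60. 112.] z [0.012 0.027 0.053]
blob px [394. 224.] 211 lid xy [-16.  81.] [-39.  62.] [  5. 114.] z [0.006 0.022 0.03 ]
blob px [379. 232.] 81 lid xy [-42.  28.] [-49.  13.] [-38.  62.] z [0.007 0.041 0.049]
blob px [376. 262.] 561 lid xy [-15. -40.] [-51. -95.] [17. 15.] z [0.009 0.017 0.028]
blob px [401. 287.] 17 lid xy [ 67. -71.] [ 61. -80.] [ 75. -62.] z [0.001 0.002 0.018]
```

View pics/lid11.png

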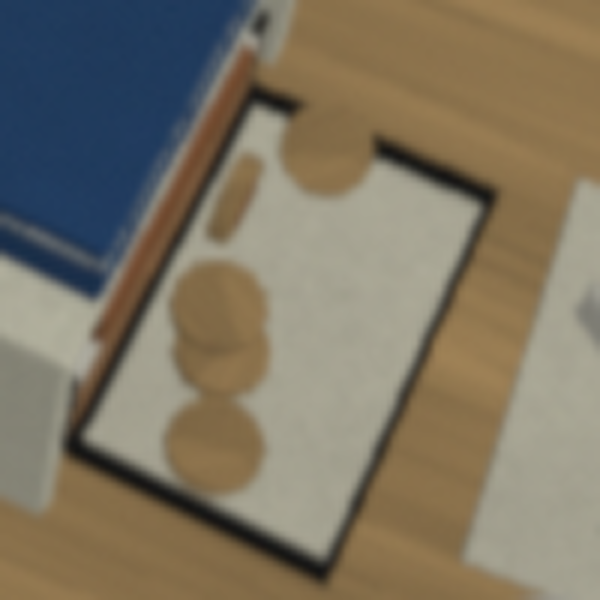

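All five counters are out of the board and in the lid. In the crop they are at:
- (218,305) and (222,355), one overlapping the other
- (213,445)
- (325,150), resting against the wall
- (240,195), standing on edge

Pulling the scraper back out now.

```bash
python3 -m inch '[{"ax":0,"ay":0,"az":0,"dx":-5,"dy":0,"dz":-8.4,"gripper":0},{"ax":0,"ay":0,"az":0,"dx":-11.4,"dy":0,"dz":-16.4,"gripper":0},{"ax":0,"ay":0,"az":0,"dx":-11.4,"dy":0,"dz":-16.4,"gripper":0},{"ax":0,"ay":0,"az":0,"dx":-11.4,"dy":0,"dz":-16.4,"gripper":0},{"ax":0,"ay":0,"az":0,"dx":-11.4,"dy":0,"dz":-16.4,"gripper":0},{"ax":0,"ay":0,"az":0,"dx":-11.4,"dy":0,"dz":-16.4,"gripper":0},{"ax":0,"ay":0,"az":0,"dx":-11.4,"dy":0,"dz":-16.4,"gripper":0},{"ax":0,"ay":0,"az":0,"dx":-11.4,"dy":0,"dz":-16.4,"gripper":0}]' 60
python3 - <<'E'
from h import *
o=st(); s=scr(o)
p1,r1=tool([*bw(-.1),.13],87.6); show(p1,r1,4,o)
p2,r2=tool([.5725,-.384,.13],63); show(p2,r2,11,dict(position=p1,tool_rot=r1.as_quat()))
E
```

```text
time: 10.3
position: [0.5587, -0.0575, 0.1482]
tool_rot: [0.639, 0.615, 0.333, -0.319]
ft_force: [0.2, 0.3, -2.3]
grip_width: 0.0296
t 10.3 p [ 0.5587 -0.0575  0.1482] q [-0.715  0.791  1.524  0.694  1.558 -0.961] F [ 0.16  0.25 -2.32] M [-0.86 -0.07 -0.02] gw 0.0296
scraper w [ 0.5588 -0.0139  0.0676] ypr [87.48 -0.09  0.1 ] board xy [-53.8   0.5]
N 4 w [ 0.0002 -0.0004 -0.0006] d [  6.18   0.1  -18.4 ] | norm deg 0.04 19.4
[[0.558, -0.069, 0.164], [0.558, -0.081, 0.179], [0.558, -0.092, 0.195], [0.557, -0.104, 0.211]]
N 11 w [-0.0319 -0.0001  0.0225] d [-16.45   6.49 -23.36] | norm deg 2.24 29.3
[[0.563, -0.132, 0.211], [0.567, -0.161, 0.211], [0.57, -0.19, 0.211], [0.572, -0.22, 0.211], [0.573, -0.249, 0.211], [0.573, -0.278, 0.211], [0.571, -0.308, 0.211], [0.569, -0.337, 0.211], [0.565, -0.366, 0.211], [0.56, -0.395, 0.211], [0.554, -0.423, 0.211]]
```

```bash
python3 -m inch '[{"ax":0,"ay":0,"az":0,"dx":6.2,"dy":0,"dz":-18.4,"gripper":0},{"ax":0,"ay":0,"az":0,"dx":6.2,"dy":0,"dz":-18.4,"gripper":0},{"ax":0,"ay":0,"az":0,"dx":6.2,"dy":0,"dz":-18.4,"gripper":0},{"ax":0,"ay":0,"az":0,"dx":6.2,"dy":0,"dz":-18.4,"gripper":0},{"ax":-0.032,"ay":0,"az":0.0225,"dx":-16.4,"dy":6.5,"dz":-23.4,"gripper":0},{"ax":-0.032,"ay":0,"az":0.0225,"dx":-16.4,"dy":6.5,"dz":-23.4,"gripper":0},{"ax":-0.032,"ay":0,"az":0.0225,"dx":-16.4,"dy":6.5,"dz":-23.4,"gripper":0},{"ax":-0.032,"ay":0,"az":0.0225,"dx":-16.4,"dy":6.5,"dz":-23.4,"gripper":0}]' 60
python3 - <<'E'
from h import *
o=st(); s=scr(o)
p2,r2=tool([.5725,-.384,.13],63); show(p2,r2,7,o)
E
```

```text
time: 11.1
position: [0.5714, -0.2196, 0.2108]
tool_rot: [0.686, 0.563, 0.357, -0.293]
ft_force: [-0.3, -1.1, -1.9]
grip_width: 0.0297
t 11.1 p [ 0.5714 -0.2196  0.2108] q [-0.91   0.783  1.296  0.683  1.761 -0.833] F [-0.31 -1.07 -1.85] M [-0.85  0.09 -0.01] gw 0.0297
scraper w [ 0.5783 -0.1766  0.1301] ypr [78.47 -0.1   0.13] board xy [-215.5  -25.8]
N 7 w [-0.0318 -0.0003  0.0219] d [-16.42   6.64 -23.35] | norm deg 2.21 29.3
[[0.572, -0.249, 0.211], [0.572, -0.278, 0.211], [0.571, -0.307, 0.211], [0.568, -0.337, 0.211], [0.565, -0.366, 0.211], [0.56, -0.395, 0.211], [0.554, -0.423, 0.211]]
```

```bash
python3 -m inch '[{"ax":-0.032,"ay":0,"az":0.022,"dx":-16.4,"dy":6.6,"dz":-23.4,"gripper":0},{"ax":-0.032,"ay":0,"az":0.022,"dx":-16.4,"dy":6.6,"dz":-23.4,"gripper":0},{"ax":-0.032,"ay":0,"az":0.022,"dx":-16.4,"dy":6.6,"dz":-23.4,"gripper":0},{"ax":-0.032,"ay":0,"az":0.022,"dx":-16.4,"dy":6.6,"dz":-23.4,"gripper":0},{"ax":-0.032,"ay":0,"az":0.022,"dx":-16.4,"dy":6.6,"dz":-23.4,"gripper":0},{"ax":-0.032,"ay":0,"az":0.022,"dx":-16.4,"dy":6.6,"dz":-23.4,"gripper":0},{"ax":-0.032,"ay":0,"az":0.022,"dx":-16.4,"dy":6.6,"dz":-23.4,"gripper":0},{"ax":0,"ay":0,"az":0,"dx":0,"dy":0,"dz":0,"gripper":0}]' 60
python3 - <<'E'
from h import *
from rig import optics
o=st(); s=scr(o)
for n in ("top","scene"):
    c=optics.camera(n); np.savez(f"pics/{n}12.npz",**c); footplane(c,s[2]+.028,s,63)
o=st()
p2,r2=tool([.5725,-.384,.01],63); show(p2,r2,6,o)
E
```

```text
time: 11.9
position: [0.5518, -0.4267, 0.2098]
tool_rot: [0.757, 0.464, 0.394, -0.239]
ft_force: [0.0, -0.1, -2.1]
grip_width: 0.0298
t 11.9 p [ 0.5518 -0.4267  0.2098] q [-1.141  0.892  1.034  0.732  1.848 -0.702] F [ 0.01 -0.11 -2.09] M [-0.77  0.35  0.05] gw 0.0298
scraper w [ 0.5703 -0.3874  0.1291] ypr [ 6.266e+01 -0.000e+00 -3.000e-02] board xy [-426.5  -26.7]
 footplane n 484 464 slope x,y deg [0.09 0.02] z 0.1579
 footplane n 420 420 slope x,y deg [-0.37 -0.28] z 0.1574
t 12.0 p [ 0.5532 -0.4226  0.2104] q [-1.137  0.891  1.038  0.734  1.849 -0.702] F [ 1.42  1.47 -1.97] M [-0.78  0.32 -0.03] gw 0.0295
N 6 w [ 0.0001 -0.0005 -0.0002] d [-16.36   0.17  11.41] | norm deg 0.03 19.9
[[0.553, -0.423, 0.19], [0.554, -0.423, 0.17], [0.554, -0.423, 0.151], [0.554, -0.423, 0.131], [0.554, -0.423, 0.111], [0.554, -0.423, 0.091]]
```

```bash
python3 -m inch '[{"ax":0,"ay":0,"az":0,"dx":-16.4,"dy":0,"dz":11.4,"gripper":0},{"ax":0,"ay":0,"az":0,"dx":-20.4,"dy":0,"dz":14.2,"gripper":0},{"ax":0,"ay":0,"az":0,"dx":-20.4,"dy":0,"dz":14.2,"gripper":0},{"ax":0,"ay":0,"az":0,"dx":-20.4,"dy":0,"dz":14.2,"gripper":0},{"ax":0,"ay":0,"az":0,"dx":-12.4,"dy":0,"dz":8.7,"gripper":0},{"ax":0,"ay":0,"az":0,"dx":-6.2,"dy":0,"dz":4.3,"gripper":0},{"ax":0,"ay":0,"az":0,"dx":-2.4,"dy":0,"dz":1.7,"gripper":0},{"ax":0,"ay":0,"az":0,"dx":0,"dy":0,"dz":0,"gripper":0}]' 60
python3 - <<'E'
from h import *
from rig import optics
o=st(); s=scr(o)
for n in ("top","scene"):
    c=optics.camera(n); np.savez(f"pics/{n}13.npz",**c); footplane(c,s[2]+.028,s,63)
E
```

```text
time: 12.8
position: [0.5549, -0.4221, 0.0907]
tool_rot: [0.755, 0.466, 0.394, -0.241]
ft_force: [-0.1, -0.2, -1.1]
grip_width: 0.0293
t 12.8 p [ 0.5549 -0.4221  0.0907] q [-1.135  1.03   1.07   0.71   1.718 -0.819] F [-0.13 -0.17 -1.06] M [-0.82  0.35 -0.01] gw 0.0293
scraper w [ 0.5732 -0.3825  0.0101] ypr [ 6.298e+01 -1.500e-01 -4.000e-02] board xy [-421.5  -29.4]
 footplane n 413 373 slope x,y deg [-0.09 -0.26] z 0.0389
 footplane n 384 381 slope x,y deg [ 0.13 -0.28] z 0.0388
```

```bash
python3 -m inch '[{"ax":0,"ay":0,"az":0,"dx":-1.6,"dy":0,"dz":1.1,"gripper":0},{"ax":0,"ay":0,"az":0,"dx":-1.6,"dy":0,"dz":1.1,"gripper":0},{"ax":0,"ay":0,"az":0,"dx":-1.2,"dy":0,"dz":0.8,"gripper":0},{"ax":0,"ay":0,"az":0,"dx":-0.6,"dy":0,"dz":0.4,"gripper":0},{"ax":0,"ay":0,"az":0,"dx":0,"dy":0,"dz":0,"gripper":0},{"ax":0,"ay":0,"az":0,"dx":0,"dy":0,"dz":0,"gripper":0}]' 60
python3 - <<'E'
from h import *
from rig import robot
o=st(); s=scr(o)
E
```

```text
time: 13.5
position: [0.5546, -0.4221, 0.0846]
tool_rot: [0.755, 0.466, 0.394, -0.241]
ft_force: [0.6, -0.9, -1.6]
grip_width: 0.0296
t 13.5 p [ 0.5546 -0.4221  0.0846] q [-1.135  1.038  1.071  0.709  1.712 -0.824] F [ 0.63 -0.86 -1.61] M [-0.77  0.34  0.01] gw 0.0296
scraper w [ 0.573  -0.3826  0.004 ] ypr [ 6.297e+01 -1.400e-01 -2.000e-02] board xy [-421.5  -29.1]
```

```bash
python3 -m inch '[{"ax":0,"ay":0,"az":0,"dx":-0.6,"dy":0,"dz":0.4,"gripper":0},{"ax":0,"ay":0,"az":0,"dx":0,"dy":0,"dz":0,"gripper":0}]' 60; python3 - <<'E'
from h import *
o=st(); s=scr(o)
E
```

```text
time: 13.7
position: [0.5547, -0.4223, 0.0843]
tool_rot: [0.755, 0.466, 0.394, -0.241]
ft_force: [-0.1, 0.0, -0.2]
grip_width: 0.0297
t 13.7 p [ 0.5547 -0.4223  0.0843] q [-1.135  1.038  1.07   0.709  1.712 -0.824] F [-0.06  0.01 -0.24] M [-0.57  0.36  0.03] gw 0.0297
scraper w [ 0.5731 -0.3827  0.0037] ypr [ 6.297e+01 -1.600e-01 -4.000e-02] board xy [-421.7  -29.3]
```

```bash
python3 -m inch '[{"ax":0,"ay":0,"az":0,"dx":0,"dy":0,"dz":0,"gripper":60},{"ax":0,"ay":0,"az":0,"dx":0,"dy":0,"dz":0,"gripper":90},{"ax":0,"ay":0,"az":0,"dx":0,"dy":0,"dz":0,"gripper":90},{"ax":0,"ay":0,"az":0,"dx":0,"dy":0,"dz":0,"gripper":90},{"ax":0,"ay":0,"az":0,"dx":0,"dy":0,"dz":0,"gripper":90},{"ax":0,"ay":0,"az":0,"dx":0,"dy":0,"dz":0,"gripper":90},{"ax":0,"ay":0,"az":0,"dx":0,"dy":0,"dz":0,"gripper":90}]' 20
python3 - <<'E'
from h import *
from rig import optics
o=st(); s=scr(o)
c=optics.camera("wrist");cv2.imwrite("pics/wrist14.png",c["img"][:,:,::-1])
c=optics.camera("scene");footplane(c,.032,s,63)
E
```

```text
time: 14.4
position: [0.5547, -0.4222, 0.0839]
tool_rot: [0.755, 0.466, 0.394, -0.241]
ft_force: [-0.0, 0.4, 0.7]
grip_width: 0.0753
t 14.4 p [ 0.5547 -0.4222  0.0839] q [-1.135  1.039  1.071  0.709  1.712 -0.825] F [-0.05  0.4   0.67] M [-0.43  0.13 -0.  ] gw 0.0753
scraper w [ 0.573  -0.3826  0.0033] ypr [ 6.297e+01 -1.400e-01 -3.000e-02] board xy [-421.6  -29.2]
 footplane n 369 368 slope x,y deg [-0.12  0.07] z 0.0315
```

View pics/wrist14.png

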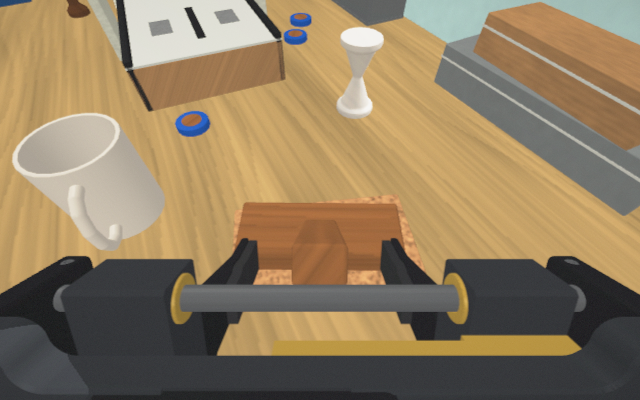

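The fingers stand clear on both sides of the handle at (320,250), the foot stands on the mat, and the board is empty. Backing off along the tool axis.

```bash
python3 -m inch '[{"ax":0,"ay":0,"az":0,"dx":0,"dy":0,"dz":-10,"gripper":90},{"ax":0,"ay":0,"az":0,"dx":0,"dy":0,"dz":-20,"gripper":90},{"ax":0,"ay":0,"az":0,"dx":0,"dy":0,"dz":-25,"gripper":90},{"ax":0,"ay":0,"az":0,"dx":0,"dy":0,"dz":-25,"gripper":90},{"ax":0,"ay":0,"az":0,"dx":0,"dy":0,"dz":-25,"gripper":90},{"ax":0,"ay":0,"az":0,"dx":0,"dy":0,"dz":-25,"gripper":90},{"ax":0,"ay":0,"az":0,"dx":0,"dy":0,"dz":0,"gripper":90},{"ax":0,"ay":0,"az":0,"dx":0,"dy":0,"dz":0,"gripper":90}]'
python3 - <<'E'
from h import *
from rig import optics
o=st()
for n in ("top","scene"):
    c=optics.camera(n); np.savez(f"pics/{n}15.npz",**c); cv2.imwrite(f"pics/{n}15.png",c["img"][:,:,::-1]); footplane(c,.032,(.573,-.3826),63)
    P=cloud(c); X,Y,Z=P[...,0],P[...,1],P[...,2]
    f=cv2.morphologyEx(((abs(X-.57)<.12)&(abs(Y+.38)<.1)&(abs(Z-.032)<.008)).astype(np.uint8),cv2.MORPH_OPEN,np.ones((3,3)))>0
    print(n,cv2.minAreaRect((P[f][:,:2]*1000).astype(np.float32)))
lidlook("16")
E
```

```text
time: 15.3
position: [0.5061, -0.5175, 0.1585]
tool_rot: [0.755, 0.466, 0.394, -0.24]
ft_force: [0.1, 0.0, -0.5]
grip_width: 0.0783
t 15.3 p [ 0.5061 -0.5175  0.1585] q [-1.234  1.032  0.847  0.689  1.945 -0.744] F [ 0.14  0.04 -0.54] M [-0.47  0.14 -0.03] gw 0.0783
 footplane n 404 371 slope x,y deg [0.18 0.05] z 0.0323
top ((572.8019409179688, -383.63543701171875), (60.915771484375, 152.49949645996094), 62.82033920288086)
 footplane n 373 372 slope x,y deg [0.37 0.14] z 0.0315
scene ((571.5921630859375, -384.10650634765625), (66.16712188720703, 149.28778076171875), 61.99947738647461)
blob px [367. 240.] 155 lid xy [-63.  -2.] [-64. -95.] [-61. 100.] z [0.011 0.028 0.055]
blob px [394. 224.] 207 lid xy [-16.  81.] [-39.  61.] [  5. 113.] z [0.01  0.022 0.029]
blob px [379. 232.] 77 lid xy [-42.  29.] [-49.  13.] [-38.  52.] z [0.018 0.042 0.049]
blob px [376. 262.] 559 lid xy [-15. -41.] [-49. -94.] [18. 16.] z [0.009 0.016 0.027]
```

View pics/scene15.png

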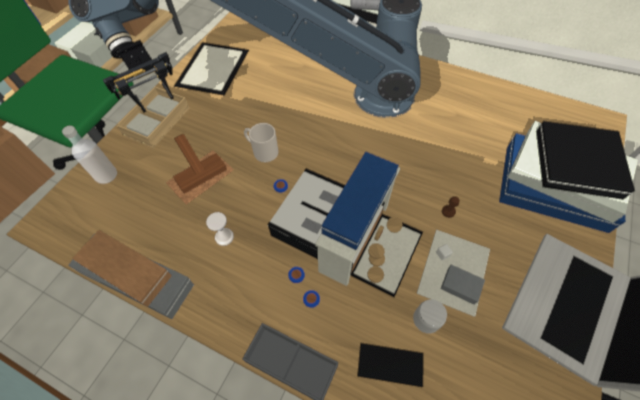

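View pics/lid16.png

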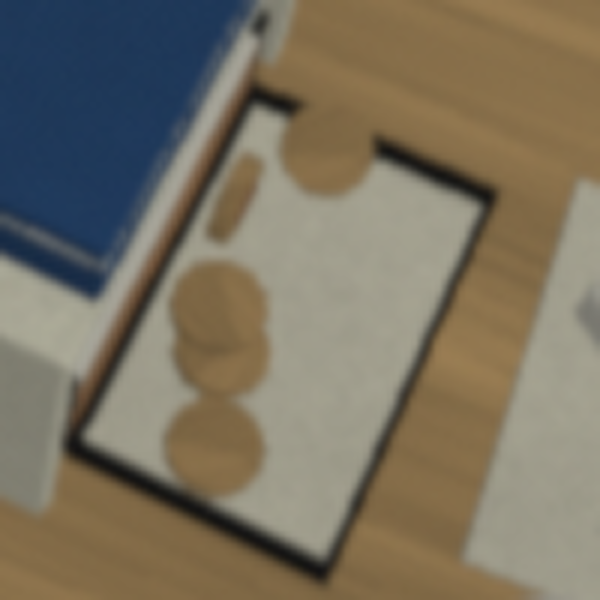

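View pics/top15.png

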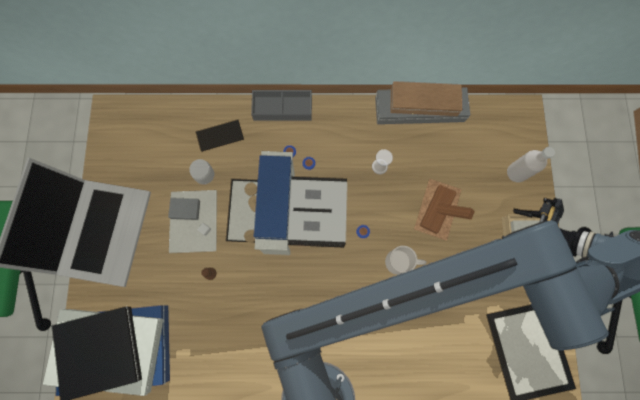

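```bash
python3 - <<'E'
from rig import robot
print(robot.hand_in()); o=robot.get_obs(); print(o["time"],o["ft_force"])
E
```

```text
the job is handed in; nothing more can be done
None
the job is handed in; nothing more can be done
```

I gripped the scraper by its handle with the hand tilted 55° and wiped all five counters under the riser and off the board's end into the box lid. I then stood the scraper back on its mat, released it, and handed the job in at about 15.5 s; the hand-in gives no verdict.

What the last checks showed:
- **Scraper:** it stands level to within 0.4° and about 3–4 mm from the mat's middle. The foot's top is at 32 mm, the same as at the start.
- **Counters:** all five are in the lid, with no part seen above 50 mm in its frame. Two lie flat, and one lies partly on top of another. One leans on the lid's wall at about y = +81 mm (the limit is 102). One stands on edge but had not moved between looks.
- **Contact:** the arm is clear, with a wrist force of about 0.5 N. I saw no contact with the riser, and in the pictures the other things and the blue look-alikes have not moved.

Nothing failed. The board's pose from the two cameras differed by up to 10 mm at single corners, so I used the averages.

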